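# Open the drill jig and hold a block in its corner

## Task

Slip the scraper's blade into the notch under the free edge of the drill jig's closed leaf, lever the leaf up with it and swing it back beyond upright, then lay the scraper down on the bench clear of the jig. Take the planed block and set it flat on the jig's base, its long side along the long fence, and press it firmly into the corner so that it bears squarely on both fences at once. Finish holding it there, still gripped and pressed home ready for me to clamp it, with the rest of the bench left as it was.

Things in the scene. Friction and masses are not known exactly. Their poses are not given: they have to be found in the camera images.
- jig: The drill jig, fixed to the bench: dark steel base plate 200 x 200 x 15 mm (the block lies on its top), hinged aluminium leaf over it. Origin: centre of the plate's underside, z up, yaw within 0.3 rad. Sizes below are in its own x and y. With the block home in the corner its centre is at jig x = 2, y = 5 mm, 49 mm clear of the hinge brackets and 65 mm of the rest rail.
- fence_long: Plain steel fence bar on the base plate, 97 mm along the jig's x, 12 mm thick, 12 mm tall (top 27 mm above the bench). The block's long side bears on its face that looks to the jig's -y, at jig y = +25 mm; it spans jig x -55 to +42 mm. This body's frame is the jig's own frame.
- fence_short: Plain steel fence bar on the base plate, 44 mm along the jig's y, 12 mm thick, 12 mm tall. The block's end bears on its face that looks to the jig's -x, at jig x = +50 mm; it spans jig y -25 to +19 mm. This body's frame is the jig's own frame.
- corner (a point): The corner on top of the base plate, 15 mm above the bench, where the bearing faces of the two fences would meet (the bars stop 6 to 8 mm short of it); jig (50, 25, 15) mm. The block lies on the -x, -y side of it. Axes as the jig's.
- notch (a point): Middle of the mouth of the pry notch, jig (0, -95, 53.5) mm, in the outer (-y) face of the rest rail (110 x 15 mm, 58 mm tall, jig y -80 to -95) that carries the closed leaf's free edge. The notch is 50 mm wide along jig x, 9 mm high (49 to 58 mm above the bench; the leaf's underside is its roof) and goes through the rail. A blade enters along jig +y. Axes as the jig's.
- hinge (a point): Middle of the leaf's hinge axis, along the jig's x at jig (0, 85, 62) mm, on two brackets (jig y 74 to 98 mm, x within 51 mm of the middle, 70 mm tall). Axes as the jig's.
- leaf (a joint): Angle of the leaf, rad: 0 closed and level, 1.57 upright, stop at 1.9; its free edge rises and swings towards jig +y. A stiff friction hinge holds it wherever it is left; about 4 N upwards at the free edge lifts it. Leaf: aluminium drill plate 8 mm thick with windows and two drill bushes, 110 mm wide, 180 mm from hinge axis (mid-thickness) to free edge, 0.28 kg; edge bar 30 mm deep.
- leaf_lip (a point): Middle of the lower edge of the leaf's free edge, 180 mm from the hinge axis. Closed, it lies over the mouth of the notch, flush with the rail's outer face, 58 mm above the bench.
- scraper: Stiff scraper lying on the bench: dark wood handle 110 x 24 x 24 mm, square sides, flat steel blade 2.5 mm thick reaching 75 mm beyond it (24 mm wide, 34 mm for the last 40 mm), in the handle's mid plane, 12 mm above its underside. About 0.12 kg. Origin: centre of the handle's underside; x along the tool to the blade, z up.
- scraper_tip (a point): Middle of the blade's front edge, mid-thickness: 130 mm ahead of the scraper's origin, 12 mm above its underside. Axes as the scraper's.
- scraper_grip (a point): Point on the axis of the scraper's handle 30 mm ahead of its origin and 100 mm behind the tip, 12 mm above its underside, close to the balance point. Axes as the scraper's.
- block: The planed hardwood block, brown, 96 (x) x 40 (y) x 38 (z) mm, about 0.11 kg, lying flat on the bench. Origin: centre of its underside. Either end and either long side may go to the fences. Gripped across its 40 mm sides by the upper half, the fingers pass over the fences.
- mug: Bystander: white mug, 82 mm wide, 95 mm tall. Origin: centre of the underside.
- jar: Bystander: jar with a metal cap, 72 mm wide, 78 mm tall. Origin: centre of the underside.
- try_square: Bystander: try square lying flat, wooden stock 105 x 20 x 18 mm, steel blade 150 mm. Origin: under the middle of the stock.
- mallet: Bystander: wooden mallet lying down, head 110 x 60 x 56 mm, handle 220 mm. Origin: on the bench, 90 mm from the middle of the head towards the handle.
- batten: Bystander: pale wood batten 260 x 34 x 20 mm. Origin: centre of the underside.
- offcut: Bystander: pale wood offcut 70 x 70 x 55 mm. Origin: centre of the underside.
- sanding_block: Bystander: cork sanding block 110 x 62 x 26 mm. Origin: centre of the underside.
Not all that is in view belongs to the job. Of the things like the scraper, leave any that is turquoise; of the rest the smaller one is meant. Of the things shaped like the block, the brown one is meant.

How it is judged:
On the way, in this order (a step that is already met when the one before it is completed fails the run):
1. the leaf is levered up by the scraper's blade, the fingers not touching it (value of joint leaf above 0.3 rad and contact force between scraper and leaf above 0.3 N and contact force between the fingers and leaf below 0.1 N), for 0.1 s.
2. the leaf is swung back beyond upright (value of joint leaf above 1.6 rad), for 0.1 s.
3. the scraper lies on the bench, let go, clear of the jig (height (world z) of scraper below 0.03 m and contact force between each of the arm, jig and scraper below 0.1 N and linear speed of scraper below 0.03 m/s), for 0.2 s.
At the end, for the whole second after the job is handed in: Block gripped (over 25 N) and pressed over 1.5 N on each fence; block flat on the base (3 mm, 0.04 rad), square to the long fence (0.03 rad), within 4 mm of home, still; leaf open over 1.6 rad; scraper at rest on the bench, off jig and arm (contact force between block and fence_long above 1.5 N and contact force between block and fence_short above 1.5 N and contact force between the fingers and block above 25 N and angle between the x axis of block and the x axis of jig, either way round below 0.03 rad and angle between block's own z axis and vertical below 0.04 rad and z of block in the frame of jig between 0.012 and 0.018 m and x of block in the frame of jig between -0.002 and 0.006 m and y of block in the frame of jig between 0.001 and 0.009 m and linear speed of block below 0.01 m/s and value of joint leaf above 1.6 rad and height (world z) of scraper below 0.03 m and contact force between each of the arm, jig and scraper below 0.1 N and linear speed of scraper below 0.02 m/s); the arm keeps its last pose, push and grip.
It fails at once if a bystander is shifted by more than 30 mm (distance of any of mug, jar, try_square, mallet, batten, offcut, sanding_block from where it was at the start of the episode above 0.03 m).
It also fails if it takes over 72 s, if anything falls off the work surface, if the arm or the gripper's body presses on something with over 40 N, if the wrist force passes 120 N, or if a joint passes its speed limit or range.

## Robot

A 7-joint arm with a two-finger parallel gripper is mounted at the origin on the work surface. World frame = base frame: x ahead of the robot, y to its left, z up, the work surface at z = 0. Lengths are in m, angles in rad, forces in N, time in s.
With the tool pointing down it reaches from about 0.425 to 0.875 m from the base axis. Payload 4.7 kg.
Tool frame: the origin (TCP) lies between the finger pads; the fingertips stand 22 mm ahead of it and the grasp point (between the pads) lies 3 mm ahead of it; z points along the fingers, y is the line along which they close (so a half turn about z gives the same grasp; the last joint's range is limited). The gripper opens to 87 mm and grips with 3 to 60 N. Pads are 19 mm wide; open, the fingers measure 117 mm over their backs; the gripper's body (75 mm by 190 mm) begins 51 mm behind the grasp point.
Start: joints at [1.193, 0.321, -0.07, 1.45, 0.023, 1.371, -0.057], TCP at [0.248, -0.601, 0.22] pointing down, gripper open.
Joint ranges: [-2.86, 2.86], [-0.3, 2.09], [-1.38, 1.24], [0.06, 2.45], [-1.56, 4.7], [0.09, 2.05], [-2.69, 2.69]. Speed limits (rad/s): [2.57, 2.57, 3.14, 3.14, 3.14, 3.14, 3.14].

## Interface

Orientations are given as a rotation vector (axis times angle).
In Python, from bench import ctrl gives the robot as it stands. The module is installed in compiled form; this text tells all that it offers.
- The arm moves only by the tool send_rows, never from a script. Its argument "motion" is a list of rows, each an object with "claw": the opening, from -1 (shut) to 1 (fully open); "slide": the shift along the tool's x, y, z in mm, a list of three; "delta_rot": the turn, a rotation vector about the tool's x, y, z in rad, a list of three. In form: [{"claw": claw, "slide": [x, y, z], "delta_rot": [ax, ay, az]}, ...]. A call has 1 to 5 rows; each row is the pose to reach, as a shift and turn from the pose commanded when the call began, along the tool's axes at that moment; what a row does not reach only later rows make up. A row lasts 1/10 s, in which the tool goes at most 50 mm and 8.59 degrees, less where a joint would pass 70% of its speed; a pose out of reach is approached as far as the arm can. A call with a gripper value outside its range is refused whole. The fingers move at their own pace and stop on an object; "grip_force" is the grip in N (left out, the last holds). Time passes only in rows, so rows that repeat a pose let the fingers close. It gives the time, the measured TCP pose, the force, the opening and the grip force at its end, in the units of the state.
- ctrl.get_state(): the state, without advancing time (a new reading comes with each control period).
- ctrl.get_image(name): name is "side" or "top" or "wrist"; returns a dict with "color" (384x512x3 uint8, blue, green, red), "fx", "fy", "cx", "cy" (pixels), "pose" (4x4, takes a point from camera to world coordinates). Camera axes: x right, y down, z forward; pixel columns grow to the right and rows downward; lengths in m; the calibration is good to about 2 mm. A picture is of the moment at which its call begins. There is no depth.
- ctrl.close_job(): hands the job in; it is judged then, once.
The state is a dict: "time": time; "joint_positions": joint angles; "qd": joint speeds; "joint_torque": joint torques, N m; "position": TCP position; "tool_rot": TCP orientation; "ft_force": force on the tool from outside, world axes, zero at the start; "torque": the same for the moment, N m; "grip_width": opening from 0.0 (shut) to 1.0 (fully open); "grip_force": force on a finger pad.
Only numpy, scipy, OpenCV 4.12 (cv2) and the standard library are available. Lean on these libraries where they do the work, as an engineer would, in place of code of your own. Each camera call takes 0.05 s, during which the arm holds its last target. There are 200 camera calls.

## Working session

There is one attempt and no reset: what is moved stays moved. The work goes in short steps, Python scripts to look and compute and a tool call to move; the robot and the scene stay as the last step left them, time stands still between calls to the robot, and variables do not carry over. Pictures are saved under pics/ and viewed, at most 10 in all, crops included, and the job is handed in when it is done.

Besides the shell and the picture viewer there is one more tool, called after "Request:" as name([rows], argument=value, ...), one row to a line, values as JSON. send_rows: Moves the arm, as the interface text tells. Its arguments: {"type":"object","properties":{"motion":{"type":"array","items":{"type":"object","properties":{"claw":{"type":"number"},"slide":{"type":"array","items":{"type":"number"}},"delta_rot":{"type":"array","items":{"type":"number"}}}}},"grip_force":{"type":"number"}},"required":["motion"]}

```bash
mkdir -p pics; cat > h.py <<'E'
from bench import ctrl
import numpy as np, cv2
from scipy.spatial.transform import Rotation as R
def img(n,save=None):
    d=ctrl.get_image(n)
    if save: cv2.imwrite('pics/'+save,d['color'])
    return d
def ray(d,u,v):
    T=np.array(d['pose']); r=T[:3,:3]@np.array([(u-d['cx'])/d['fx'],(v-d['cy'])/d['fy'],1]); return T[:3,3],r
def onz(d,u,v,z):
    o,r=ray(d,u,v); return o+r*(z-o[2])/r[2]
def proj(d,p):
    T=np.array(d['pose']); q=T[:3,:3].T@(np.array(p)-T[:3,3]); return np.array([d['fx']*q[0]/q[2]+d['cx'],d['fy']*q[1]/q[2]+d['cy']])
E
python3 - <<'E'
from h import *
import pickle
D={n:img(n) for n in('top','side')}
pickle.dump(D,open('d0.pkl','wb'))
for n,d in D.items():
    print(n,d['fx'],d['cx'],np.round(d['pose'],3).tolist())
cv2.imwrite('pics/top0.png',cv2.resize(D['top']['color'],(800,600)));cv2.imwrite('pics/side0.png',cv2.resize(D['side']['color'],(800,600)))
s=ctrl.get_state();print(s)
E
```

```text
top 356.6187107961829 255.11548873022429 [[-0.021, -0.997, 0.072, 0.436], [-1.0, 0.022, 0.015, -0.058], [-0.016, -0.071, -0.997, 1.269], [0.0, 0.0, 0.0, 1.0]]
side 421.7480678526034 253.58885288105031 [[-0.804, -0.444, 0.395, -0.023], [-0.594, 0.607, -0.527, 0.634], [-0.006, -0.659, -0.752, 1.083], [0.0, 0.0, 0.0, 1.0]]
{'time': 0.1, 'joint_positions': array([ 1.19313068,  0.32173318, -0.07011388,  1.45154491,  0.02257128,
        1.37081953, -0.05692347]), 'qd': array([-0.00045561, -0.00133562, -0.00032913, -0.0039875 ,  0.00330012,
       -0.00030598,  0.00086829]), 'joint_torque': array([-9.35311255e-04, -4.92572236e+01, -4.06119442e-01, -3.13399172e+01,
       -6.41707680e-02,  3.95422813e-02,  9.05928755e-05]), 'position': array([ 0.24797178, -0.60029456,  0.21878537]), 'tool_rot': array([-3.07986434e+00, -6.11170804e-01,  6.12468550e-04]), 'ft_force': array([-0.1022272 , -0.44322033,  0.4975373 ]), 'torque': array([ 0.00142856,  0.04495245, -0.03285506]), 'grip_force': 0.0, 'grip_width': 0.9972566161160895}
```

View pics/top0.png

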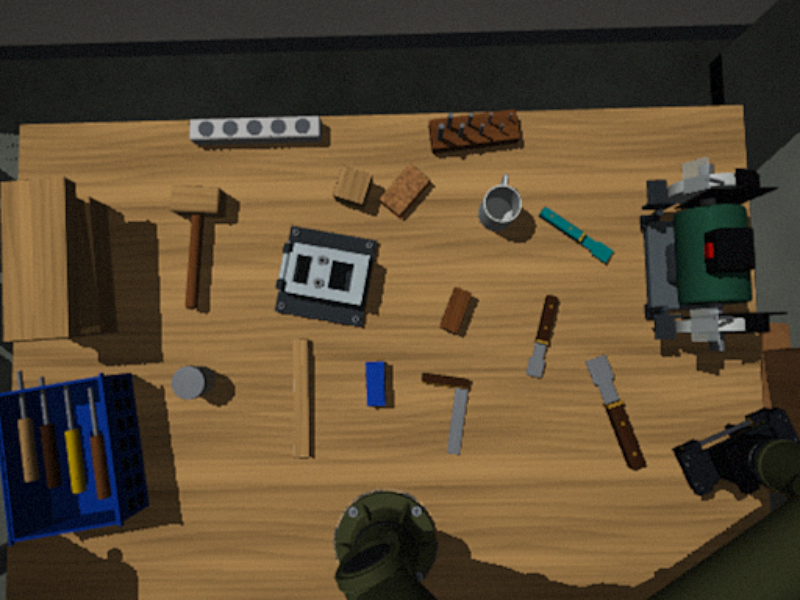

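View pics/side0.png

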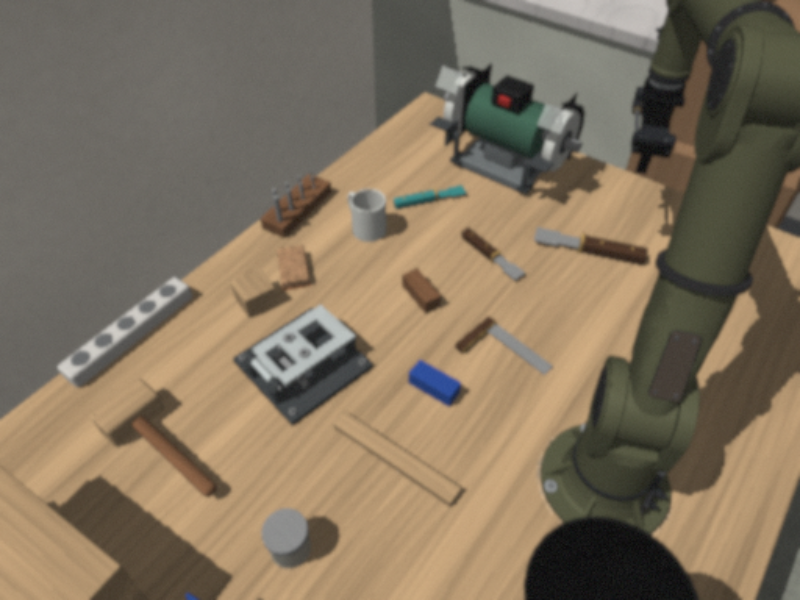

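Top view (800x600 px) shows these candidates. Scraper-like: turquoise at (575,235), small brown-handled at (543,335), large brown-handled at (615,410), so I choose (543,335). Block-like: brown at (458,311), blue at (376,384), cork at (407,190), so I choose (458,311). The jig is at (327,277), with its hinge on the left (world +y) and its free edge on the right.

```bash
cat > m.py <<'E'
from h import *
import pickle
D=pickle.load(open('d0.pkl','rb'))
d=D['top'];c=d['color'];hsv=cv2.cvtColor(c,cv2.COLOR_BGR2HSV)
def rect(mask,u0,v0,u1,v1,z,name):
    m=np.zeros_like(mask);m[v0:v1,u0:u1]=mask[v0:v1,u0:u1]
    cs,_=cv2.findContours(m,cv2.RETR_EXTERNAL,cv2.CHAIN_APPROX_NONE)
    k=max(cs,key=cv2.contourArea)
    w=np.array([onz(d,p[0][0],p[0][1],z)[:2] for p in k])*1000
    r=cv2.minAreaRect(w.astype(np.float32))
    b=cv2.boxPoints(r); print(name,np.round(r[0],1),np.round(r[1],1),round(r[2],1),'area',cv2.contourArea(k),np.round(b).tolist())
s=1/1.5625
H,S,V=cv2.split(hsv)
for n,(x,y) in dict(block=(458,308),handle=(547,315),blade=(537,362),plate=(290,300),platesh=(375,320),leaf=(310,290),wood=(600,450)).items(): print(n,hsv[int(y*s),int(x*s)])
B=lambda *a:[int(t*s) for t in a]
brown=(((H<12)|(H>170))&(S>110)&(V>25)&(V<130)).astype(np.uint8)*255
rect(brown,*B(430,275,485,345),.038,'block'); rect(brown,*B(530,285,565,350),.022,'handle')
grey=((S<60)&(V>90)).astype(np.uint8)*255
rect(grey,*B(520,335,555,385),.012,'blade'); rect(grey,*B(265,225,385,335),.066,'leaf')
dark=((S<90)&(V<75)).astype(np.uint8)*255; dark|=cv2.bitwise_and(grey,grey)
rect(dark,*B(265,220,382,335),.015,'plate')
u0,v0,u1,v1=B(260,215,570,395)
cr=cv2.resize(c[v0:v1,u0:u1],None,fx=4,fy=4,interpolation=cv2.INTER_CUBIC);print(u0,v0,cr.shape);cv2.imwrite('pics/crop1.png',cr)
E
python3 m.py
```

```text
block [ 14 194  92]
handle [ 13 197  44]
blade [120   5 113]
plate [109  40  51]
platesh [ 17 145 139]
leaf [ 99  29 169]
wood [ 18 134 139]
block [ 466.6 -165.3] [ 5.  15.1] 74.4 area 0.5 [[459.0, -166.0], [473.0, -170.0], [475.0, -165.0], [460.0, -161.0]]
handle [ 487.  -369.6] [24.7 98.6] 75.3 area 38.0 [[436.0, -369.0], [532.0, -394.0], [538.0, -370.0], [442.0, -345.0]]
blade [ 392.7 -345. ] [33.6 70.7] 73.8 area 143.5 [[354.0, -351.0], [422.0, -371.0], [431.0, -339.0], [363.0, -319.0]]
leaf [594.  124.1] [188.1 112.4] 78.6 area 1635.0 [[520.0, 43.0], [631.0, 21.0], [668.0, 205.0], [558.0, 227.0]]
plate [593.2 128.7] [208.1 199.7] 78.7 area 2987.0 [[475.0, 46.0], [671.0, 7.0], [711.0, 211.0], [516.0, 250.0]]
166 137 (460, 792, 3)
```

View pics/crop1.png

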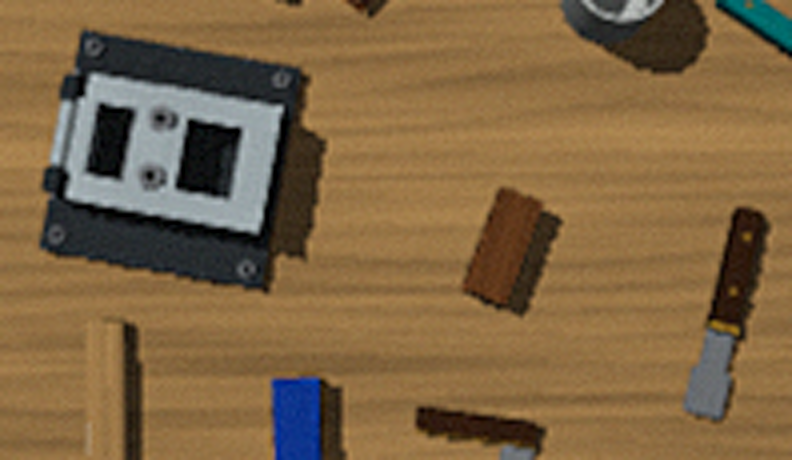

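The crop confirms the choice: the small dark-handled scraper is at crop (725,310) with its blade toward the bottom. The brown block is at (512,247), and the jig has its leaf closed with the free edge on the right.

```bash
cat >> m.py <<'E'
print('---')
br=((S>165)&(H<25)&(V<140)).astype(np.uint8)*255
rect(br,*B(435,280,475,340),.036,'block')
rect(br,*B(530,285,565,350),.02,'handle')
E
python3 m.py | sed -n '/---/,$p'
cat >> h.py <<'E'
J0=np.array([.5935,.125,0]);JY=-.197
def jig(p): return J0+R.from_euler('z',JY).apply(np.array(p))
def rot(yaw,pitch=0): # tool x at yaw (rad), z down; pitch>0 lifts tool x
    return R.from_euler('z',yaw)*R.from_euler('y',-pitch)*R.from_euler('x',np.pi)
def delta(p0,r0,p1,r1):
    return np.round(r0.inv().apply(np.array(p1)-p0)*1000,1), np.round((r0.inv()*r1).as_rotvec(),3)
def go(*goals):
    s=ctrl.get_state();p,r=s['position'],R.from_rotvec(s['tool_rot'])
    print('pos',np.round(p*1000,1),'x',np.round(r.as_matrix()[:,0],3),'z',np.round(r.as_matrix()[:,2],3),'F',np.round(s['ft_force'],1),'w',round(s['grip_width']*87,1),'gf',s['grip_force'],'t',s['time'],'q',np.round(s['joint_positions'],2))
    for g in goals:
        sl,dr=delta(p,r,*g); n=max(np.linalg.norm(sl)/50,np.linalg.norm(dr)/.15); print('slide',sl,'rot',dr,'rows>=',round(n,1)); p,r=np.array(g[0]),g[1]
E
python3 - <<'E'
from h import *
o=np.array([.4841,-.3684]); a=np.deg2rad(165.1); d=np.array([np.cos(a),np.sin(a)])
g=o+.040*d; print(g)
rr=lambda f:rot(np.deg2rad(22.5+f*142.6))
p0=np.array([.248,-.6,.219]); p1=np.array([*g,.14])
go(*[(p0+(p1-p0)*f,rr(f)) for f in(.25,.5,.75,1)],((*g,.0245),rr(1)))
E
```

```text
---
block [ 506.2 -166.7] [43.5 95.3] 66.7 area 284.5 [[454.0, -168.0], [541.0, -205.0], [559.0, -166.0], [471.0, -128.0]]
handle [ 481.7 -370.7] [ 30.1 107.2] 74.9 area 171.5 [[426.0, -371.0], [530.0, -399.0], [537.0, -370.0], [434.0, -342.0]]
[ 0.44544496 -0.35811469]
pos [ 248.  -600.3  218.8] x [ 0.924  0.382 -0.   ] z [-0.001  0.002 -1.   ] F [-0.1 -0.4  0.5] w 86.8 gf 0.0 t 0.1 q [ 1.19  0.32 -0.07  1.45  0.02  1.37 -0.06]
slide [ 68.9 -37.3  19.6] rot [-0.002 -0.    -0.623] rows>= 4.2
slide [77.4 10.  19.8] rot [ 0.     0.    -0.622] rows>= 4.1
slide [57.1 53.3 19.7] rot [ 0.     0.    -0.622] rows>= 4.1
slide [15.3 76.5 19.8] rot [-0.     0.    -0.622] rows>= 4.1
slide [  0.   -0.  115.5] rot [0. 0. 0.] rows>= 2.3
```

Request:
send_rows([
  {"claw": 1,"slide": [14,-7.5,4],"delta_rot": [0,0,-0.125]},
  {"claw": 1,"slide": [28,-15,8],"delta_rot": [0,0,-0.25]},
  {"claw": 1,"slide": [42,-22,12],"delta_rot": [0,0,-0.375]},
  {"claw": 1,"slide": [55,-30,16],"delta_rot": [0,0,-0.5]},
  {"claw": 1,"slide": [69,-37,20],"delta_rot": [0,0,-0.622]},
], grip_force=60)

```text
time: 0.6
position: [0.2979, -0.5394, 0.199]
tool_rot: [-2.742, -1.531, 0.0]
ft_force: [-0.6, -0.4, -0.4]
grip_width: 0.999
grip_force: 0.0
```

Request:
send_rows([
  {"claw": 1,"slide": [15,2,4],"delta_rot": [0,0,-0.125]},
  {"claw": 1,"slide": [31,4,8],"delta_rot": [0,0,-0.25]},
  {"claw": 1,"slide": [46,6,12],"delta_rot": [0,0,-0.375]},
  {"claw": 1,"slide": [62,8,16],"delta_rot": [0,0,-0.5]},
  {"claw": 1,"slide": [77,10,20],"delta_rot": [0,0,-0.622]},
])

```text
time: 1.1
position: [0.3472, -0.4792, 0.1791]
tool_rot: [-2.141, -2.297, -0.0]
ft_force: [0.1, -0.8, 0.2]
grip_width: 1.001
grip_force: 0.0
```

Request:
send_rows([
  {"claw": 1,"slide": [11,11,4],"delta_rot": [0,0,-0.125]},
  {"claw": 1,"slide": [23,21,8],"delta_rot": [0,0,-0.25]},
  {"claw": 1,"slide": [34,32,12],"delta_rot": [0,0,-0.375]},
  {"claw": 1,"slide": [46,43,16],"delta_rot": [0,0,-0.5]},
  {"claw": 1,"slide": [57,53,20],"delta_rot": [0,0,-0.622]},
])

```text
time: 1.6
position: [0.3964, -0.4189, 0.1591]
tool_rot: [-1.336, -2.843, -0.001]
ft_force: [0.4, -0.1, 0.4]
grip_width: 1.001
grip_force: 0.0
```

Request:
send_rows([
  {"claw": 1,"slide": [3,15,4],"delta_rot": [0,0,-0.125]},
  {"claw": 1,"slide": [6,31,8],"delta_rot": [0,0,-0.25]},
  {"claw": 1,"slide": [9,46,12],"delta_rot": [0,0,-0.375]},
  {"claw": 1,"slide": [12,61,16],"delta_rot": [0,0,-0.5]},
  {"claw": 1,"slide": [15,77,20],"delta_rot": [0,0,-0.622]},
])

```text
time: 2.1
position: [0.4462, -0.3589, 0.1392]
tool_rot: [-0.402, -3.115, -0.0]
ft_force: [-0.1, -0.2, 0.0]
grip_width: 0.998
grip_force: 0.0
```

```bash
python3 - <<'E'
from h import *
import pickle
d=img('wrist','w1.png'); pickle.dump(d,open('w1.pkl','wb'))
c=d['color'];H,S,V=cv2.split(cv2.cvtColor(c,cv2.COLOR_BGR2HSV))
a=np.deg2rad(165.1)
go(((.4454,-.3581,.14),rot(a)))
print(np.round(d['pose'],3).tolist(),d['fx'])
for k,p in dict(tip=(.3585,-.335,.012),end=(.5373,-.3826,.024),ferr=(.431,-.3543,.024)).items(): print(k,proj(d,p).round())
E
```

```text
pos [ 448.3 -355.4  138.6] x [-0.969  0.246  0.   ] z [ 0.     0.003 -1.   ] F [1.4 2.2 0.9] w 87.1 gf 0.0 t 2.15 q [ 1.09  0.25 -0.54  1.74  0.14  1.19  1.84]
slide [ 2.2 -3.3 -1.4] rot [ 0.003 -0.     0.012] rows>= 0.1
[[0.255, 0.924, 0.285, 0.369], [0.967, -0.244, -0.074, -0.338], [0.001, 0.295, -0.956, 0.305], [0.0, 0.0, 0.0, 1.0]] 277.8704206495952
tip [258.  94.]
end [258. 264.]
ferr [258. 170.]
```

View pics/w1.png

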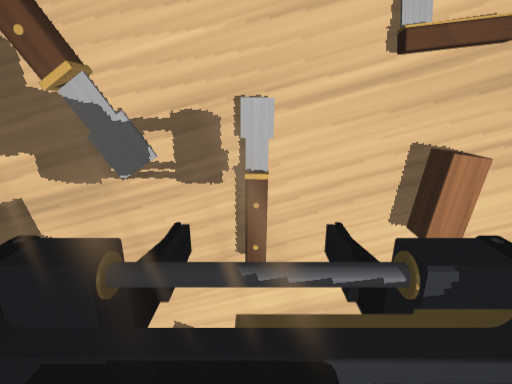

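The wrist view shows the scraper lying along the tool x axis between the open fingers, with the tip at (257,97) and the ferrule at (257,176). This is within 3 px of my prediction, so I descend.

Request:
send_rows([
  {"claw": 1,"slide": [-2,0,40],"delta_rot": [0,0,0]},
  {"claw": 1,"slide": [-2,0,80],"delta_rot": [0,0,0]},
  {"claw": 1,"slide": [-2,0,105],"delta_rot": [0,0,0]},
  {"claw": 1,"slide": [-2,0,114],"delta_rot": [0,0,0]},
  {"claw": 1,"slide": [-2,0,114],"delta_rot": [0,0,0]},
])

```text
time: 2.65
position: [0.4471, -0.3596, 0.0246]
tool_rot: [-0.412, -3.112, -0.002]
ft_force: [0.6, 0.3, 0.5]
grip_width: 0.994
grip_force: 0.0
```

Request:
send_rows([
  {"claw": 1,"slide": [0,0,0],"delta_rot": [0,0,0]},
])

```text
time: 2.75
position: [0.4489, -0.3607, 0.0271]
tool_rot: [0.411, 3.113, -0.002]
ft_force: [0.7, -0.3, 1.0]
grip_width: 1.0
grip_force: 0.0
```

```bash
python3 - <<'E'
from h import *
a=np.deg2rad(165.1)
go(((.4474,-.3586,.0245),rot(a)))
E
```

```text
pos [ 448.9 -360.7   27.1] x [-0.966  0.26  -0.002] z [ 0.001 -0.001 -1.   ] F [ 0.7 -0.3  1. ] w 87.0 gf 0.0 t 2.75 q [ 1.06  0.38 -0.51  1.83  0.22  0.98  1.77]
slide [2.  1.6 2.6] rot [-0.001  0.002 -0.003] rows>= 0.1
```

```bash
cat >> h.py <<'E'
def cmd(log):
    p=np.array([.248,-.601,.22]);r=rot(np.deg2rad(22.45))
    for sl,dr in log: p=p+r.apply(np.array(sl)/1000); r=r*R.from_rotvec(dr)
    return p,r
LOG=[([69,-37,20],[0,0,-.622]),([77,10,20],[0,0,-.622]),([57,53,20],[0,0,-.622]),([15,77,20],[0,0,-.622]),([-2,0,114],[0,0,0])]
E
python3 - <<'E'
from h import *
p,r=cmd(LOG);print(p*1000,r.as_matrix()[:,0])
E
```

```text
[ 447.96666145 -360.13860124   26.        ] [-9.65934406e-01  2.58787023e-01 -7.44637359e-17]
```

Request:
send_rows([
  {"claw": -1,"slide": [0,0,0],"delta_rot": [0,0,0]},
  {"claw": -1,"slide": [0,0,0],"delta_rot": [0,0,0]},
  {"claw": -1,"slide": [0,0,0],"delta_rot": [0,0,0]},
  {"claw": -1,"slide": [0,0,0],"delta_rot": [0,0,0]},
  {"claw": -1,"slide": [0,0,0],"delta_rot": [0,0,0]},
], grip_force=60)

```text
time: 3.25
position: [0.4482, -0.36, 0.026]
tool_rot: [0.41, 3.114, -0.001]
ft_force: [-0.2, -0.4, -0.0]
grip_width: 0.636
grip_force: 0.0
```

Request:
send_rows([
  {"claw": -1,"slide": [0,0,0],"delta_rot": [0,0,0]},
  {"claw": -1,"slide": [0,0,0],"delta_rot": [0,0,0]},
  {"claw": -1,"slide": [0,0,0],"delta_rot": [0,0,0]},
])

```text
time: 3.55
position: [0.4481, -0.3599, 0.0257]
tool_rot: [-0.41, -3.115, -0.0]
ft_force: [0.4, 0.6, -0.1]
grip_width: 0.358
grip_force: 0.0
```

Request:
send_rows([
  {"claw": -1,"slide": [0,0,0],"delta_rot": [0,0,0]},
  {"claw": -1,"slide": [0,0,0],"delta_rot": [0,0,0]},
  {"claw": -1,"slide": [0,0,0],"delta_rot": [0,0,0]},
  {"claw": -1,"slide": [0,0,0],"delta_rot": [0,0,0]},
])

```text
time: 3.95
position: [0.4482, -0.3599, 0.0258]
tool_rot: [0.41, 3.115, -0.0]
ft_force: [1.2, 0.7, 0.0]
grip_width: 0.028
grip_force: 0.0
```

```bash
python3 - <<'E'
from h import *
p0,r0=cmd(LOG); y0=np.arctan2(*r0.as_matrix()[[1,0],0]); y1=np.pi/2+JY
print(ctrl.get_state()['grip_width'],ctrl.get_state()['grip_force'])
p1=p0+[0,0,.094]; p2=jig([0,-.215,.12])
print(p2)
p,r=p0,r0
for g in [(p1,r0)]+[(p1+(p2-p1)*f,rot(y0+(y1-y0)*f)) for f in(1/3,2/3,1)]:
    print(delta(p,r,*g)); p,r=g
E
```

```text
0.027922807190807867 0.0
[ 0.55141843 -0.08584151  0.12      ]
(array([ -0.,  -0., -94.]), array([0., 0., 0.]))
(array([-9.6, 97.2, -0. ]), array([-0.   ,  0.   ,  0.502]))
(array([38.3, 89.9, -0. ]), array([ 0.   , -0.   ,  0.502]))
(array([76.9, 60.3, -0. ]), array([-0.   , -0.   ,  0.502]))
```

```bash
python3 - <<'E'
from h import *
d=img('wrist'); t=img('top')
print(ctrl.get_state()['grip_width'])
c=np.hstack([d['color'],cv2.resize(t['color'][170:260,290:400],(469,384))]);cv2.imwrite('pics/w2.png',cv2.resize(c,(800,313)))
E
```

```text
0.01415811239290237
```

View pics/w2.png

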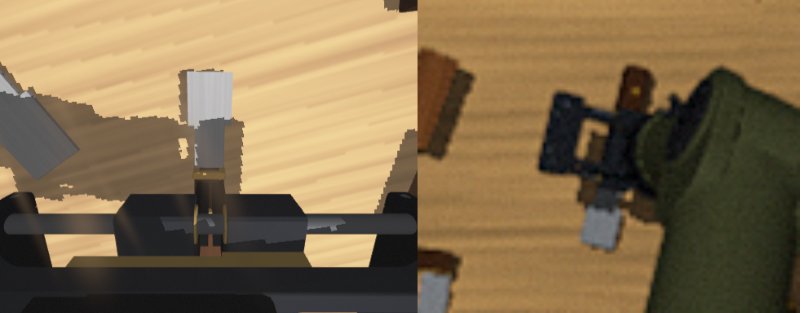

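```bash
python3 - <<'E'
from h import *
d=img('wrist'); t=img('side')
u,v=proj(t,(.448,-.36,.02)).astype(int);print(u,v)
a=cv2.resize(d['color'][190:340,160:360],(533,400),interpolation=cv2.INTER_CUBIC)
b=cv2.resize(t['color'][max(v-50,0):v+50,u-33:u+33],(264,400),interpolation=cv2.INTER_CUBIC)
cv2.imwrite('pics/w3.png',np.hstack([a,b]))
go()
E
```

```text
314 160
pos [ 448.1 -359.9   25.8] x [-0.966  0.259  0.   ] z [-0. -0. -1.] F [0.2 0.6 0.6] w 0.3 gf 0.0 t 4.15 q [ 1.06  0.38 -0.51  1.83  0.22  0.98  1.77]
```

View pics/w3.png

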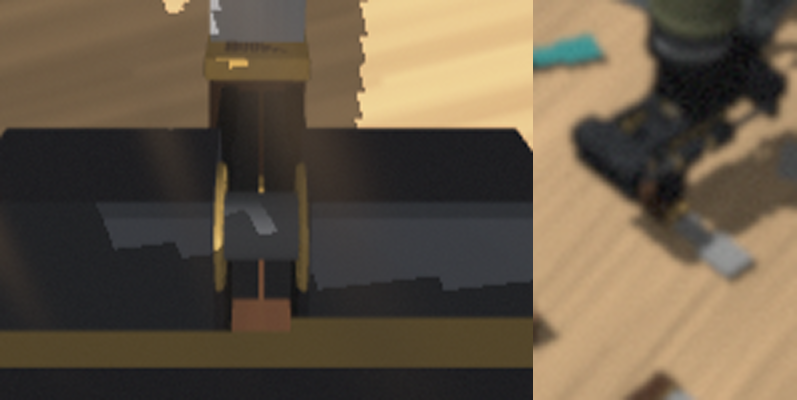

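The crop shows the fingers shut at about (261,240), with the ferrule still ahead of them at (257,60). The scraper is apparently not held, so I check heights by projection.

```bash
python3 - <<'E'
from h import *
d=img('wrist')
print(np.round(d['pose'],3).tolist())
for z in(.0,.012,.03): print(z,[proj(d,(x,y,z)).round() for x,y in((.361,-.3356),(.4315,-.3545))])
g=cv2.cvtColor(d['color'],cv2.COLOR_BGR2HSV)
m=((g[...,1]<40)&(g[...,2]>100)).astype(np.uint8); m[190:]=0;m[:,:200]=0;m[:,320:]=0
ys,xs=np.nonzero(m);print(xs.min(),xs.max(),ys.min(),ys.max())
# height from two views: blade tip width 34mm
row=[(np.nonzero(m[y])[0].min(),np.nonzero(m[y])[0].max()) for y in (90,100,120,140,)];print(row)
for y in (95,140):
    for z in (0,.012,.02,.03): print(y,z,np.linalg.norm(onz(d,row[1][0],y,z)-onz(d,row[1][1]+1,y,z)))
E
```

```text
[[0.26, 0.922, 0.286, 0.371], [0.966, -0.248, -0.076, -0.339], [0.001, 0.296, -0.955, 0.191], [0.0, 0.0, 0.0, 1.0]]
0.0 [array([259.,  88.]), array([259., 196.])]
0.012 [array([259.,  87.]), array([259., 201.])]
0.03 [array([259.,  85.]), array([259., 211.])]
229 285 87 189
[(np.int64(229), np.int64(285)), (np.int64(229), np.int64(284)), (np.int64(230), np.int64(284)), (np.int64(230), np.int64(283))]
95 0 0.03643541076678334
95 0.012 0.03414886489956112
95 0.02 0.03262450098807973
95 0.03 0.03071904609872797
140 0 0.03816374714912522
140 0.012 0.035768737555845274
140 0.02 0.034172064493658616
140 0.03 0.03217622316592532
```

Request:
send_rows([
  {"claw": -0.2,"slide": [0,0,0],"delta_rot": [0,0,0]},
  {"claw": -0.2,"slide": [0,0,0],"delta_rot": [0,0,0]},
  {"claw": -0.2,"slide": [0,0,0],"delta_rot": [0,0,0]},
  {"claw": -0.2,"slide": [0,0,0],"delta_rot": [0,0,0]},
  {"claw": -0.2,"slide": [0,0,0],"delta_rot": [0,0,0]},
])

```text
time: 4.7
position: [0.4481, -0.3599, 0.0258]
tool_rot: [-0.41, -3.115, 0.0]
ft_force: [0.2, -0.2, -0.1]
grip_width: 0.352
grip_force: 0.0
```

Request:
send_rows([
  {"claw": -0.2,"slide": [0,0,1],"delta_rot": [0,0,0]},
  {"claw": -0.2,"slide": [0,0,2],"delta_rot": [0,0,0]},
  {"claw": -0.2,"slide": [0,0,2],"delta_rot": [0,0,0]},
])

```text
time: 5.0
position: [0.448, -0.3599, 0.0235]
tool_rot: [-0.41, -3.114, -0.0]
ft_force: [0.4, 0.5, 0.2]
grip_width: 0.396
grip_force: 0.0
```

Request:
send_rows([
  {"claw": -0.2,"slide": [0,0,1],"delta_rot": [0,0,0]},
  {"claw": -0.2,"slide": [0,0,2],"delta_rot": [0,0,0]},
  {"claw": -0.2,"slide": [0,0,2],"delta_rot": [0,0,0]},
])

```text
time: 5.3
position: [0.448, -0.3598, 0.0216]
tool_rot: [-0.41, -3.114, -0.0]
ft_force: [-0.2, 0.4, 0.3]
grip_width: 0.405
grip_force: 0.0
```

```bash
python3 - <<'E'
from h import *
go()
d=img('wrist'); 
cv2.imwrite('pics/w4.png',cv2.resize(d['color'][60:340,100:420],(686,600),interpolation=cv2.INTER_CUBIC))
print(proj(d,(.448,-.36,.0)),proj(d,(.448,-.36,.022)))
E
```

```text
pos [ 448.  -359.8   21.6] x [-0.966  0.259  0.   ] z [-0.  0. -1.] F [-0.2  0.4  0.3] w 35.2 gf 0.0 t 5.3 q [ 1.06  0.39 -0.5   1.83  0.22  0.98  1.77]
[257.02177404 220.3695578 ] [256.98876269 233.71153985]
```

View pics/w4.png

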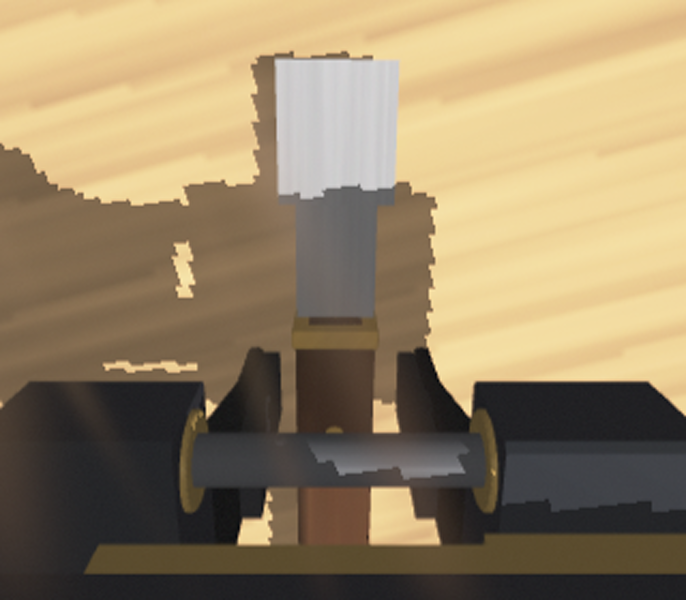

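The picture shows the fingertips at (275,355) and (400,355), straddling the handle at about the depth of its top. So the tips stand near the reported TCP height, not 22 mm below it. I probe lower, watching the force.

Request:
send_rows([
  {"claw": 0,"slide": [0,0,2],"delta_rot": [0,0,0]},
  {"claw": 0,"slide": [0,0,4],"delta_rot": [0,0,0]},
  {"claw": 0,"slide": [0,0,4],"delta_rot": [0,0,0]},
])

```text
time: 5.65
position: [0.4479, -0.3597, 0.0174]
tool_rot: [-0.41, -3.114, -0.0]
ft_force: [-0.2, 0.5, -0.2]
grip_width: 0.49
grip_force: 0.0
```

```bash
python3 - <<'E'
from h import *
go()
E
```

```text
pos [ 447.9 -359.7   17.4] x [-0.966  0.259  0.001] z [-0.001  0.    -1.   ] F [-0.2  0.5 -0.2] w 42.7 gf 0.0 t 5.65 q [ 1.06  0.39 -0.5   1.84  0.23  0.97  1.77]
```

Request:
send_rows([
  {"claw": 0,"slide": [0,0,2],"delta_rot": [0,0,0]},
  {"claw": 0,"slide": [0,0,4],"delta_rot": [0,0,0]},
  {"claw": 0,"slide": [0,0,4],"delta_rot": [0,0,0]},
])

```text
time: 5.95
position: [0.4479, -0.3598, 0.0134]
tool_rot: [-0.41, -3.114, -0.0]
ft_force: [0.8, -0.2, -0.4]
grip_width: 0.498
grip_force: 0.0
```

Request:
send_rows([
  {"claw": 0,"slide": [0,0,2],"delta_rot": [0,0,0]},
  {"claw": 0,"slide": [0,0,4],"delta_rot": [0,0,0]},
  {"claw": 0,"slide": [0,0,4],"delta_rot": [0,0,0]},
])

```text
time: 6.25
position: [0.4479, -0.3598, 0.0094]
tool_rot: [-0.41, -3.114, -0.0]
ft_force: [0.1, 0.4, 0.6]
grip_width: 0.499
grip_force: 0.0
```

Request:
send_rows([
  {"claw": 0,"slide": [0,0,2],"delta_rot": [0,0,0]},
  {"claw": 0,"slide": [0,0,3],"delta_rot": [0,0,0]},
  {"claw": 0,"slide": [0,0,3],"delta_rot": [0,0,0]},
])

```text
time: 6.55
position: [0.448, -0.3599, 0.0065]
tool_rot: [-0.41, -3.114, -0.0]
ft_force: [-0.5, -0.1, -0.7]
grip_width: 0.503
grip_force: 0.0
```

```bash
python3 - <<'E'
from h import *
go()
E
```

```text
pos [ 448.  -359.9    6.5] x [-0.966  0.259  0.   ] z [-0.  0. -1.] F [-0.5 -0.1 -0.7] w 43.7 gf 0.0 t 6.55 q [ 1.05  0.41 -0.5   1.84  0.24  0.95  1.76]
```

Request:
send_rows([
  {"claw": -1,"slide": [0,0,0],"delta_rot": [0,0,0]},
  {"claw": -1,"slide": [0,0,1],"delta_rot": [0,0,0]},
  {"claw": -1,"slide": [0,0,1],"delta_rot": [0,0,0]},
  {"claw": -1,"slide": [0,0,1],"delta_rot": [0,0,0]},
], grip_force=60)

```text
time: 6.95
position: [0.448, -0.36, 0.0057]
tool_rot: [-0.41, -3.115, 0.0]
ft_force: [0.7, 0.6, -0.1]
grip_width: 0.266
grip_force: 59.9
```

```bash
python3 - <<'E'
from h import *
go()
E
```

```text
pos [ 448.  -360.     5.7] x [-0.966  0.259  0.   ] z [-0. -0. -1.] F [ 0.7  0.6 -0.1] w 23.1 gf 59.90023612976074 t 6.95 q [ 1.05  0.41 -0.5   1.84  0.24  0.95  1.76]
```

```bash
cat >> h.py <<'E'
LOG+=[([0,0,20],[0,0,0]),([0,0,-94],[0,0,0]),([-10,97,0],[0,0,.502]),([38,90,0],[0,0,.502]),([77,60,0],[0,0,.502])]
E
python3 - <<'E'
from h import *
p,r=cmd(LOG);print(p,r.as_matrix()[:,0],jig([0,-.215,.1]))
E
```

```text
[ 0.55163704 -0.08628218  0.1       ] [ 1.95698733e-01  9.80664064e-01 -1.01842822e-16] [ 0.55141843 -0.08584151  0.1       ]
```

Request:
send_rows([
  {"claw": -1,"slide": [0,0,-15],"delta_rot": [0,0,0]},
  {"claw": -1,"slide": [0,0,-35],"delta_rot": [0,0,0]},
  {"claw": -1,"slide": [0,0,-60],"delta_rot": [0,0,0]},
  {"claw": -1,"slide": [0,0,-85],"delta_rot": [0,0,0]},
  {"claw": -1,"slide": [0,0,-94],"delta_rot": [0,0,0]},
])

```text
time: 7.45
position: [0.4498, -0.3609, 0.1034]
tool_rot: [0.409, 3.111, -0.005]
ft_force: [0.3, -0.2, -2.5]
grip_width: 0.268
grip_force: 59.9
```

Request:
send_rows([
  {"claw": -1,"slide": [-2,20,0],"delta_rot": [0,0,0.1]},
  {"claw": -1,"slide": [-4,39,0],"delta_rot": [0,0,0.2]},
  {"claw": -1,"slide": [-6,58,0],"delta_rot": [0,0,0.3]},
  {"claw": -1,"slide": [-8,78,0],"delta_rot": [0,0,0.4]},
  {"claw": -1,"slide": [-10,97,0],"delta_rot": [0,0,0.502]},
])

```text
time: 7.95
position: [0.4828, -0.2677, 0.0995]
tool_rot: [-1.176, -2.912, -0.0]
ft_force: [0.2, -0.0, -1.5]
grip_width: 0.268
grip_force: 59.9
```

Request:
send_rows([
  {"claw": -1,"slide": [8,18,0],"delta_rot": [0,0,0.1]},
  {"claw": -1,"slide": [15,36,0],"delta_rot": [0,0,0.2]},
  {"claw": -1,"slide": [23,54,0],"delta_rot": [0,0,0.3]},
  {"claw": -1,"slide": [30,72,0],"delta_rot": [0,0,0.4]},
  {"claw": -1,"slide": [38,90,0],"delta_rot": [0,0,0.502]},
])

```text
time: 8.45
position: [0.5176, -0.1767, 0.0995]
tool_rot: [-1.863, -2.529, 0.0]
ft_force: [0.7, -0.7, -0.3]
grip_width: 0.269
grip_force: 59.9
```

Request:
send_rows([
  {"claw": -1,"slide": [15,12,0],"delta_rot": [0,0,0.1]},
  {"claw": -1,"slide": [31,24,0],"delta_rot": [0,0,0.2]},
  {"claw": -1,"slide": [46,36,0],"delta_rot": [0,0,0.3]},
  {"claw": -1,"slide": [62,48,0],"delta_rot": [0,0,0.4]},
  {"claw": -1,"slide": [77,60,0],"delta_rot": [0,0,0.502]},
])

```text
time: 8.95
position: [0.5516, -0.085, 0.0995]
tool_rot: [-2.433, -1.987, 0.001]
ft_force: [-0.2, -0.1, -1.2]
grip_width: 0.268
grip_force: 59.9
```

Request:
send_rows([
  {"claw": -1,"slide": [0,0,15],"delta_rot": [0,0,0]},
  {"claw": -1,"slide": [0,0,35],"delta_rot": [0,0,0]},
  {"claw": -1,"slide": [0,0,45],"delta_rot": [0,0,0]},
  {"claw": -1,"slide": [0,0,53],"delta_rot": [0,0,0]},
  {"claw": -1,"slide": [0,0,53],"delta_rot": [0,0,0]},
])

```text
time: 9.45
position: [0.5506, -0.0866, 0.0453]
tool_rot: [-2.428, -1.991, 0.003]
ft_force: [0.2, -0.3, -1.2]
grip_width: 0.266
grip_force: 59.9
```

```bash
cat >> h.py <<'E'
LOG+=[([0,0,53],[0,0,0])]
E
python3 - <<'E'
from h import *
d=img('wrist'); t=img('side'); go()
p=ctrl.get_state()['position']
u,v=proj(t,p+[.02,.1,0]).astype(int)
a=cv2.resize(d['color'][0:280,90:430],(486,400),interpolation=cv2.INTER_CUBIC)
b=cv2.resize(t['color'][v-50:v+50,u-39:u+39],(312,400),interpolation=cv2.INTER_CUBIC)
cv2.imwrite('pics/n1.png',np.hstack([a,b])); print('side crop origin',u-39,v-50)
for n,q in dict(tip=[0,-.125,.0535],notch=[0,-.095,.0535],nl=[-.025,-.095,.058],nr=[.025,-.095,.058],cl=[-.055,-.095,.066],cr=[.055,-.095,.066],pl=[-.1,-.1,.015],pr=[.1,-.1,.015]).items():
    print(n,proj(d,jig(q)).round(1),proj(t,jig(q)).round(1))
import pickle;pickle.dump((d,t),open('n1.pkl','wb'))
E
```

```text
pos [552.  -86.5  46.9] x [ 0.196  0.981 -0.   ] z [ 0. -0. -1.] F [-0.5  0.5 -0.7] w 23.5 gf 59.90020930767059 t 9.55 q [ 0.54  0.32 -0.5   1.86  0.18  1.01 -0.23]
side crop origin 181 154
tip [256.  87.] [223.6 201.8]
notch [255.9  22.9] [216.2 206.7]
nl [204.1  20.4] [221.2 210.4]
nr [307.5  20.2] [211.1 201.3]
cl [135.1  15.4] [227.2 214.4]
cr [376.4  14.9] [205.1 194.4]
pl [99.5 49.3] [238.6 232.1]
pr [413.7  48.7] [199.4 196.1]
```

View pics/n1.png

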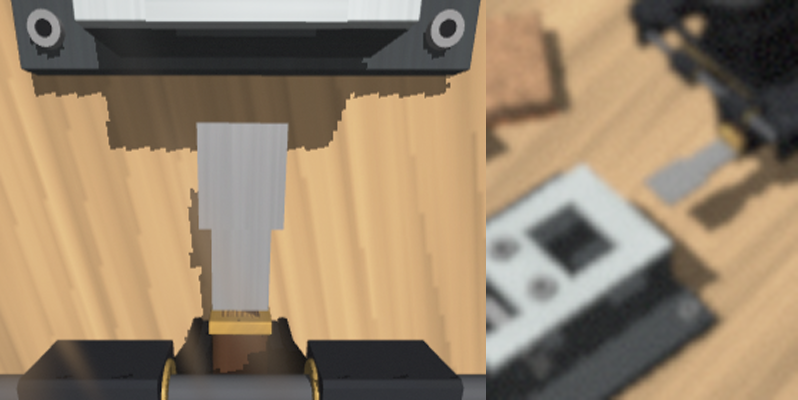

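The view shows the blade level and centred ahead of the notch: tip at crop (242,123), leaf edge centred at (248,22). The jig sits about 3.5 mm further toward its +x than I estimated. I insert the blade.

Request:
send_rows([
  {"claw": -1,"slide": [10,2,0],"delta_rot": [0,0,0]},
  {"claw": -1,"slide": [24,2,0],"delta_rot": [0,0,0]},
  {"claw": -1,"slide": [34,2,0],"delta_rot": [0,0,0]},
  {"claw": -1,"slide": [44,2,0],"delta_rot": [0,0,0]},
  {"claw": -1,"slide": [50,2,0],"delta_rot": [0,0,0]},
])

```text
time: 10.05
position: [0.5639, -0.0354, 0.0469]
tool_rot: [-2.427, -1.995, -0.001]
ft_force: [-0.2, 0.8, -1.2]
grip_width: 0.272
grip_force: 59.9
```

Request:
send_rows([
  {"claw": -1,"slide": [0,0,0],"delta_rot": [0,0,0]},
  {"claw": -1,"slide": [0,0,0],"delta_rot": [0,0,0]},
])

```text
time: 10.25
position: [0.5635, -0.0376, 0.0467]
tool_rot: [2.429, 1.992, -0.001]
ft_force: [0.7, -0.6, -0.6]
grip_width: 0.267
grip_force: 59.9
```

```bash
sed -i 's/^J0=.*;JY/J0=np.array([.5969,.1243,0]);JY/' h.py; cat >> h.py <<'E'
LOG+=[([50,2,0],[0,0,0])]
E
python3 - <<'E'
from h import *
go()
p,r=cmd(LOG); q=R.from_euler('z',-JY).apply(p-J0);print('jig TCP',q)
# tip = TCP +90 y, +6.3 z ; arc at radius rr
y0=q[1]+.090; z0=q[2]-.0003+.0063+.00125
rr=.085-y0; print('tip y',y0,'top z',z0,'r',rr)
prev=np.array([y0,z0])
for th in (0,.1,.25,.4,.6,.8,1.0,1.2,1.35,1.5,1.65,1.8):
    c=np.array([.085-rr*np.cos(th)-.004*np.sin(th),.062+rr*np.sin(th)-.004*np.cos(th)])
    print(th,np.round((c-[y0,z0])*1000,1),round(np.linalg.norm(c-prev)*1000)); prev=c
E
```

```text
pos [563.5 -37.6  46.7] x [ 0.196  0.981 -0.001] z [-0. -0. -1.] F [ 0.7 -0.6 -0.6] w 23.3 gf 59.90005016326904 t 10.25 q [ 0.47  0.34 -0.52  1.84  0.19  1.01 -0.33]
jig TCP [-0.00117212 -0.16536831  0.047     ]
tip y -0.0753683109220015 top z 0.054249999999999896 r 0.1603683109220015
0 [0.  3.8] 4
0.1 [ 0.4 19.8] 16
0.25 [ 4.  43.6] 24
0.4 [11.1 66.5] 24
0.6 [25.8 95. ] 32
0.8 [ 45.8 120. ] 32
1.0 [ 70.4 140.5] 32
1.2 [ 98.5 155.8] 32
1.35 [121.3 163.3] 24
1.5 [145.  167.4] 24
1.65 [169.1 167.9] 24
1.8 [192.9 164.8] 24
```

Request:
send_rows([
  {"claw": -1,"slide": [0,0,-4],"delta_rot": [0,0,0]},
  {"claw": -1,"slide": [0,0,-10],"delta_rot": [0,0,0]},
  {"claw": -1,"slide": [0,0,-18],"delta_rot": [0,0,0]},
  {"claw": -1,"slide": [2,0,-30],"delta_rot": [0,0,0]},
  {"claw": -1,"slide": [4,0,-42],"delta_rot": [0,0,0]},
])

```text
time: 10.75
position: [0.5638, -0.0346, 0.0896]
tool_rot: [2.429, 1.991, -0.003]
ft_force: [-0.4, -2.0, -4.2]
grip_width: 0.27
grip_force: 59.9
```

```bash
cat >> h.py <<'E'
LOG+=[([4,0,-42],[0,0,0])]
E
python3 - <<'E'
from h import *
go()
d=img('wrist'); t=img('side')
u,v=proj(t,jig([0,-.1,.1])).astype(int)
a=cv2.resize(d['color'][0:280,90:430],(486,400),interpolation=cv2.INTER_CUBIC)
b=cv2.resize(t['color'][v-50:v+50,u-39:u+39],(312,400),interpolation=cv2.INTER_CUBIC)
cv2.imwrite('pics/n2.png',np.hstack([a,b]))
E
```

```text
pos [563.8 -34.6  89.6] x [ 0.196  0.981 -0.002] z [-0.001 -0.002 -1.   ] F [-0.4 -2.  -4.2] w 23.5 gf 59.896345138549805 t 10.75 q [ 0.48  0.29 -0.53  1.8   0.16  1.1  -0.31]
```

View pics/n2.png

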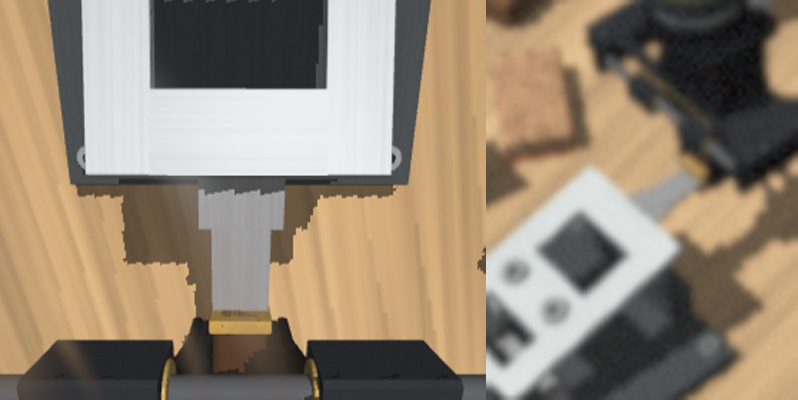

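The view shows the leaf lifted on the blade, its free edge at crop (240,175), with the fingers clear and the grip unslipped. I continue along the arc.

Request:
send_rows([
  {"claw": -1,"slide": [3,0,-12],"delta_rot": [0,0,0]},
  {"claw": -1,"slide": [7,0,-24],"delta_rot": [0,0,0]},
  {"claw": -1,"slide": [14,0,-39],"delta_rot": [0,0,0]},
  {"claw": -1,"slide": [22,0,-53],"delta_rot": [0,0,0]},
  {"claw": -1,"slide": [32,0,-66],"delta_rot": [0,0,0]},
])

```text
time: 11.35
position: [0.5709, -0.0017, 0.1564]
tool_rot: [2.428, 1.992, -0.0]
ft_force: [-0.6, -1.8, -2.3]
grip_width: 0.268
grip_force: 59.9
```

Request:
send_rows([
  {"claw": -1,"slide": [10,0,-12],"delta_rot": [0,0,0]},
  {"claw": -1,"slide": [22,0,-23],"delta_rot": [0,0,0]},
  {"claw": -1,"slide": [34,0,-32],"delta_rot": [0,0,0]},
  {"claw": -1,"slide": [48,0,-41],"delta_rot": [0,0,0]},
  {"claw": -1,"slide": [62,0,-48],"delta_rot": [0,0,0]},
])

```text
time: 11.85
position: [0.583, 0.0603, 0.2034]
tool_rot: [-2.429, -1.993, -0.0]
ft_force: [0.8, -2.7, -3.2]
grip_width: 0.271
grip_force: 59.9
```

Request:
send_rows([
  {"claw": -1,"slide": [11,0,-4],"delta_rot": [0,0,0]},
  {"claw": -1,"slide": [23,0,-7],"delta_rot": [0,0,0]},
  {"claw": -1,"slide": [35,0,-10],"delta_rot": [0,0,0]},
  {"claw": -1,"slide": [47,0,-11],"delta_rot": [0,0,0]},
  {"claw": -1,"slide": [59,0,-12],"delta_rot": [0,0,0]},
])

```text
time: 12.35
position: [0.5944, 0.1175, 0.2147]
tool_rot: [-2.429, -1.992, 0.0]
ft_force: [0.3, -2.9, -2.5]
grip_width: 0.271
grip_force: 59.9
```

Request:
send_rows([
  {"claw": -1,"slide": [12,0,0],"delta_rot": [0,0,0]},
  {"claw": -1,"slide": [24,0,2],"delta_rot": [0,0,0]},
  {"claw": -1,"slide": [33,0,3],"delta_rot": [0,0,0]},
  {"claw": -1,"slide": [36,0,3],"delta_rot": [0,0,0]},
  {"claw": -1,"slide": [36,0,3],"delta_rot": [0,0,0]},
])

```text
time: 12.85
position: [0.6012, 0.1532, 0.2116]
tool_rot: [-2.427, -1.993, -0.001]
ft_force: [0.1, 0.3, -1.1]
grip_width: 0.271
grip_force: 59.9
```

```bash
cat >> h.py <<'E'
LOG+=[([32,0,-66],[0,0,0]),([62,0,-48],[0,0,0]),([59,0,-12],[0,0,0]),([36,0,3],[0,0,0])]
E
python3 - <<'E'
from h import *
go(); print(cmd(LOG)[0])
E
```

```text
pos [601.2 153.2 211.6] x [0.194 0.981 0.001] z [-0.     0.001 -1.   ] F [ 0.1  0.3 -1.1] w 23.6 gf 59.900264739990234 t 12.85 q [ 0.22  0.32 -0.63  1.52  0.19  1.36 -0.63]
[0.60115316 0.15162779 0.212     ]
```

```bash
python3 - <<'E'
from h import *
p0,r0=cmd(LOG); L=LOG
pa,ra=cmd(L[:10]) ; print(pa)  # over notch approach, z .1
i=[k for k,l in enumerate(L) if l[0]==[0,0,-94]][0]+1
goals=[]
pA,rA=cmd(L[:i+3]);pB,rB=cmd(L[:i]); 
pA=pA*[1,1,0]+[0,0,.212]; pB=pB*[1,1,0]+[0,0,.1]
yA=np.arctan2(*rA.as_matrix()[[1,0],0]);yB=np.arctan2(*rB.as_matrix()[[1,0],0])
goals=[(pA,r0)]+[(pA+(pB-pA)*f,rot(yA+(yB-yA)*f)) for f in(1/3,2/3,1)]
p,r=p0,r0
for g in goals: print(np.round(g[0],4),delta(p,r,*g)); p,r=g
E
```

```text
[ 0.55163704 -0.08628218  0.1       ]
[ 0.5516 -0.0863  0.212 ] (array([-243.,   -2.,   -0.]), array([0., 0., 0.]))
[ 0.5171 -0.1776  0.1747] (array([-96.3, -16. ,  37.3]), array([-0.   ,  0.   , -0.502]))
[ 0.4825 -0.2689  0.1373] (array([-76.7, -60.4,  37.3]), array([ 0.   ,  0.   , -0.502]))
[ 0.448  -0.3601  0.1   ] (array([-38.2, -89.8,  37.3]), array([-0.   ,  0.   , -0.502]))
```

Request:
send_rows([
  {"claw": -1,"slide": [-15,0,0],"delta_rot": [0,0,0]},
  {"claw": -1,"slide": [-40,0,0],"delta_rot": [0,0,0]},
  {"claw": -1,"slide": [-70,-1,0],"delta_rot": [0,0,0]},
  {"claw": -1,"slide": [-100,-1,0],"delta_rot": [0,0,0]},
  {"claw": -1,"slide": [-130,-1,0],"delta_rot": [0,0,0]},
])

```text
time: 13.35
position: [0.5743, 0.0219, 0.212]
tool_rot: [2.43, 1.99, 0.0]
ft_force: [0.9, -0.8, -0.4]
grip_width: 0.268
grip_force: 59.9
```

Request:
send_rows([
  {"claw": -1,"slide": [-30,0,0],"delta_rot": [0,0,0]},
  {"claw": -1,"slide": [-60,0,0],"delta_rot": [0,0,0]},
  {"claw": -1,"slide": [-85,-1,0],"delta_rot": [0,0,0]},
  {"claw": -1,"slide": [-105,-1,0],"delta_rot": [0,0,0]},
  {"claw": -1,"slide": [-113,-1,0],"delta_rot": [0,0,0]},
])

```text
time: 13.85
position: [0.5507, -0.0903, 0.212]
tool_rot: [2.434, 1.985, -0.002]
ft_force: [0.1, -0.4, -0.4]
grip_width: 0.27
grip_force: 59.9
```

Request:
send_rows([
  {"claw": -1,"slide": [-19,-3,7],"delta_rot": [0,0,-0.1]},
  {"claw": -1,"slide": [-38,-6,14],"delta_rot": [0,0,-0.2]},
  {"claw": -1,"slide": [-57,-9,21],"delta_rot": [0,0,-0.3]},
  {"claw": -1,"slide": [-77,-13,29],"delta_rot": [0,0,-0.4]},
  {"claw": -1,"slide": [-96,-16,37],"delta_rot": [0,0,-0.502]},
])

```text
time: 14.35
position: [0.5169, -0.1776, 0.1747]
tool_rot: [1.852, 2.537, 0.001]
ft_force: [0.3, 0.1, -1.3]
grip_width: 0.271
grip_force: 59.9
```

Request:
send_rows([
  {"claw": -1,"slide": [-15,-12,7],"delta_rot": [0,0,-0.1]},
  {"claw": -1,"slide": [-31,-24,14],"delta_rot": [0,0,-0.2]},
  {"claw": -1,"slide": [-46,-36,21],"delta_rot": [0,0,-0.3]},
  {"claw": -1,"slide": [-61,-48,29],"delta_rot": [0,0,-0.4]},
  {"claw": -1,"slide": [-77,-60,37],"delta_rot": [0,0,-0.502]},
])

```text
time: 14.85
position: [0.483, -0.2688, 0.1378]
tool_rot: [1.164, 2.917, 0.001]
ft_force: [0.7, -0.2, -0.3]
grip_width: 0.272
grip_force: 59.9
```

Request:
send_rows([
  {"claw": -1,"slide": [-8,-18,7],"delta_rot": [0,0,-0.1]},
  {"claw": -1,"slide": [-15,-36,14],"delta_rot": [0,0,-0.2]},
  {"claw": -1,"slide": [-23,-54,21],"delta_rot": [0,0,-0.3]},
  {"claw": -1,"slide": [-30,-72,29],"delta_rot": [0,0,-0.4]},
  {"claw": -1,"slide": [-38,-90,38],"delta_rot": [0,0,-0.502]},
])

```text
time: 15.35
position: [0.4483, -0.3603, 0.0999]
tool_rot: [0.403, 3.115, -0.0]
ft_force: [0.4, -0.5, -1.2]
grip_width: 0.274
grip_force: 59.9
```

Request:
send_rows([
  {"claw": -1,"slide": [0,0,35],"delta_rot": [0,0,0]},
  {"claw": -1,"slide": [0,0,65],"delta_rot": [0,0,0]},
  {"claw": -1,"slide": [0,0,82],"delta_rot": [0,0,0]},
  {"claw": -1,"slide": [0,0,87],"delta_rot": [0,0,0]},
  {"claw": -1,"slide": [0,0,87],"delta_rot": [0,0,0]},
])

```text
time: 15.85
position: [0.4482, -0.3594, 0.0125]
tool_rot: [-0.41, -3.114, -0.001]
ft_force: [0.2, -1.6, -2.1]
grip_width: 0.268
grip_force: 59.9
```

Request:
send_rows([
  {"claw": -1,"slide": [0,0,0],"delta_rot": [0,0,0]},
])

```text
time: 15.95
position: [0.4493, -0.3603, 0.014]
tool_rot: [0.409, 3.113, -0.002]
ft_force: [0.3, 0.3, -0.6]
grip_width: 0.27
grip_force: 59.9
```

```bash
cat >> h.py <<'E'
LOG+=[([-130,-1,0],[0,0,0]),([-113,-1,0],[0,0,0]),([-96,-16,37],[0,0,-.502]),([-77,-60,37],[0,0,-.502]),([-38,-90,38],[0,0,-.502]),([0,0,87],[0,0,0])]
E
python3 - <<'E'
from h import *
go(); print(cmd(LOG)[0])
E
```

```text
pos [ 449.3 -360.3   14. ] x [-0.966  0.259 -0.002] z [ 0.002 -0.001 -1.   ] F [ 0.3  0.3 -0.6] w 23.5 gf 59.90027189254761 t 15.95 q [ 0.99  0.39 -0.42  1.84  0.19  0.95  1.79]
[ 0.44825064 -0.3600434   0.013     ]
```

Request:
send_rows([
  {"claw": -1,"slide": [0,0,3],"delta_rot": [0,0,0]},
  {"claw": -1,"slide": [0,0,6],"delta_rot": [0,0,0]},
  {"claw": -1,"slide": [0,0,6.5],"delta_rot": [0,0,0]},
  {"claw": -1,"slide": [0,0,6.5],"delta_rot": [0,0,0]},
])

```text
time: 16.35
position: [0.4484, -0.3598, 0.0063]
tool_rot: [0.41, 3.115, -0.0]
ft_force: [-0.1, 0.2, -1.1]
grip_width: 0.271
grip_force: 59.9
```

```bash
cat >> h.py <<'E'
LOG+=[([0,0,6.5],[0,0,0])]
E
python3 - <<'E'
from h import *
import pickle
go()
for n in('side','top'):
    t=img(n); pickle.dump(t,open(n+'2.pkl','wb'))
    g=cv2.cvtColor(t['color'],cv2.COLOR_BGR2HSV); m=((g[...,1]<70)&(g[...,2]>75)).astype(np.uint8)
    # component near leaf
    c0=proj(t,jig([.04,.105,.16])).astype(int)
    k,lab,st,_=cv2.connectedComponentsWithStats(m)
    w=lab[c0[1]-6:c0[1]+7,c0[0]-6:c0[0]+7]; ids=[i for i in np.unique(w) if i]; print(n,c0,[st[i].tolist() for i in ids])
    for th in(1.5,1.6,1.7,1.8,1.9):
        pts=[proj(t,jig([x,.085-r*np.cos(th)+s*np.sin(th),.062+r*np.sin(th)+s*np.cos(th)])) for x in(-.055,.055) for r in(.005,.18) for s in(-.004,.004)]
        pts=np.array(pts); print(th,pts.min(0).round(),pts.max(0).round())
E
```

```text
pos [ 448.4 -359.8    6.3] x [-0.966  0.259 -0.   ] z [ 0. -0. -1.] F [-0.1  0.2 -1.1] w 23.6 gf 59.90025579929352 t 16.35 q [ 0.99  0.4  -0.42  1.84  0.2   0.94  1.79]
side [148 211] [[131, 195, 107, 76, 2159]]
1.5 [148. 182.] [180. 247.]
1.6 [142. 185.] [179. 248.]
1.7 [137. 189.] [179. 248.]
1.8 [131. 193.] [179. 248.]
1.9 [126. 198.] [179. 248.]
top [171 151] [[164, 154, 6, 21, 60]]
1.5 [168. 143.] [186. 185.]
1.6 [162. 142.] [186. 185.]
1.7 [156. 141.] [186. 185.]
1.8 [150. 140.] [186. 185.]
1.9 [145. 139.] [185. 185.]
```

Side-view extents match a leaf angle of about 1.8 rad. I release the scraper.

Request:
send_rows([
  {"claw": 0.1,"slide": [0,0,0],"delta_rot": [0,0,0]},
  {"claw": 0.1,"slide": [0,0,0],"delta_rot": [0,0,0]},
  {"claw": 0.1,"slide": [0,0,0],"delta_rot": [0,0,0]},
  {"claw": 0.1,"slide": [0,0,0],"delta_rot": [0,0,0]},
])

```text
time: 16.85
position: [0.4486, -0.3599, 0.0064]
tool_rot: [0.41, 3.114, -0.0]
ft_force: [0.8, -0.0, 0.6]
grip_width: 0.516
grip_force: 0.0
```

Request:
send_rows([
  {"claw": 0.6,"slide": [0,0,-15],"delta_rot": [0,0,0]},
  {"claw": 0.6,"slide": [0,0,-40],"delta_rot": [0,0,0]},
  {"claw": 0.6,"slide": [0,0,-70],"delta_rot": [0,0,0]},
  {"claw": 0.6,"slide": [0,0,-100],"delta_rot": [0,0,0]},
  {"claw": 0.6,"slide": [0,0,-124],"delta_rot": [0,0,0]},
])

```text
time: 17.35
position: [0.4491, -0.3602, 0.1335]
tool_rot: [0.409, 3.113, -0.003]
ft_force: [0.7, -0.2, 0.7]
grip_width: 0.791
grip_force: 0.0
```

```bash
cat >> h.py <<'E'
LOG+=[([0,0,-124],[0,0,0])]
E
python3 - <<'E'
from h import *
go(); p,r=cmd(LOG);print(p)
yaw=np.deg2rad(156.7)
p1=np.array([.5062,-.1667,.13]); g=[(p+(p1-p)*.5,rot(np.deg2rad(161))),(p1,rot(yaw))]
for q in g: print(delta(p,r,*q)); p,r=q
E
```

```text
pos [ 449.1 -360.2  133.5] x [-0.966  0.259 -0.002] z [ 0.002 -0.002 -1.   ] F [ 0.7 -0.2  0.7] w 68.8 gf 0.0 t 17.35 q [ 1.02  0.25 -0.45  1.74  0.12  1.17  1.85]
[ 0.44825064 -0.3600434   0.1305    ]
(array([ -3. , 100.9,   0.2]), array([-0.  ,  0.  ,  0.07]))
(array([  4.1, 100.8,   0.2]), array([-0.   , -0.   ,  0.075]))
```

Request:
send_rows([
  {"claw": 0.6,"slide": [-14,20,-4],"delta_rot": [0,0,0.014]},
  {"claw": 0.6,"slide": [-28,40,-8],"delta_rot": [0,0,0.028]},
  {"claw": 0.6,"slide": [-42,60,-12],"delta_rot": [0,0,0.042]},
  {"claw": 0.6,"slide": [-56,80,-16],"delta_rot": [0,0,0.056]},
  {"claw": 0.6,"slide": [-70,101,-20],"delta_rot": [0,0,0.07]},
])

```text
time: 17.85
position: [0.543, -0.28, 0.1518]
tool_rot: [0.52, 3.097, -0.001]
ft_force: [0.4, -1.0, 0.2]
grip_width: 0.801
grip_force: 0.0
```

Request:
send_rows([
  {"claw": 0.6,"slide": [2,25,0],"delta_rot": [0,0,0.02]},
  {"claw": 0.6,"slide": [3,50,0],"delta_rot": [0,0,0.04]},
  {"claw": 0.6,"slide": [4,80,0],"delta_rot": [0,0,0.06]},
  {"claw": 0.6,"slide": [4,101,0],"delta_rot": [0,0,0.075]},
  {"claw": 0.6,"slide": [4,101,0],"delta_rot": [0,0,0.075]},
])

```text
time: 18.35
position: [0.5729, -0.1789, 0.1518]
tool_rot: [0.625, 3.077, 0.003]
ft_force: [0.9, 0.8, 0.1]
grip_width: 0.799
grip_force: 0.0
```

Request:
send_rows([
  {"claw": 0.6,"slide": [0,0,0],"delta_rot": [0,0,0]},
  {"claw": 0.6,"slide": [0,0,0],"delta_rot": [0,0,0]},
])

```text
time: 18.55
position: [0.5709, -0.1855, 0.1507]
tool_rot: [0.637, 3.076, -0.002]
ft_force: [-0.1, -1.0, 0.6]
grip_width: 0.797
grip_force: 0.0
```

```bash
cat >> h.py <<'E'
LOG+=[([-70,101,-20],[0,0,.07]),([4,101,0],[0,0,.075])]
E
cat > blk.py <<'E'
from h import *
import pickle
d=img('wrist'); pickle.dump(d,open('b1.pkl','wb')); go(); print(cmd(LOG)[0])
g=cv2.cvtColor(d['color'],cv2.COLOR_BGR2HSV);H,S,V=cv2.split(g)
c=proj(d,(.5062,-.1667,.038)).astype(int); print(c,g[c[1],c[0]])
for t in [(x,y) for x in(.49,.52) for y in(-.18,-.16)]:
    q=proj(d,(*t,.038)).astype(int); print(q, g[q[1],q[0]] if 0<=q[1]<384 else '')
print('corners pred',[proj(d,(x/1000,y/1000,.038)).round() for x,y in((454,-168),(541,-205),(559,-166),(471,-128))])
m=((S>120)&(H<14)&(V>40)).astype(np.uint8)
m=cv2.morphologyEx(m,cv2.MORPH_OPEN,np.ones((5,5)))
k,lab,st,ce=cv2.connectedComponentsWithStats(m)
for i in range(1,k):
    if st[i][4]>500:print(st[i],ce[i])
E
python3 blk.py
```

```text
pos [ 570.8 -185.6  150.5] x [-0.917  0.398 -0.   ] z [-0.    -0.001 -1.   ] F [ 0.4 -0.6  0.4] w 69.6 gf 0.0 t 18.6 q [ 0.72  0.3  -0.53  1.65  0.16  1.23  1.31]
[ 0.57111873 -0.18380395  0.1505    ]
[248 119] [ 13 137 156]
[228 109] [ 16 101 111]
[247 100] [ 12 138 155]
[241 138] [ 13 134 152]
[260 130] [ 12 136 156]
corners pred [array([224.,  66.]), array([228., 167.]), array([270., 168.]), array([271.,  66.])]
[ 229   72   42   99 3690] [251.28157182 117.05284553]
```

```bash
cat > b2.py <<'E'
from h import *
import pickle
d=pickle.load(open('b1.pkl','rb'))
g=cv2.cvtColor(d['color'],cv2.COLOR_BGR2HSV);H,S,V=cv2.split(g)
m=((S>115)&(H<15)&(V>40)).astype(np.uint8); m[:, :200]=0;m[:,300:]=0;m[:50]=0;m[190:]=0
m=cv2.morphologyEx(m,cv2.MORPH_OPEN,np.ones((3,3)))
cs,_=cv2.findContours(m,cv2.RETR_EXTERNAL,cv2.CHAIN_APPROX_NONE);k=max(cs,key=cv2.contourArea)
w=np.array([onz(d,p[0][0],p[0][1],.038)[:2] for p in k])*1000
r=cv2.minAreaRect(w.astype(np.float32));print(r,cv2.boxPoints(r).round(1).tolist())
print('pix',cv2.boxPoints(cv2.minAreaRect(k)).round(1).tolist())
print(np.median(V[m>0]))
s=ctrl.get_state();print(s['position'])
E
python3 b2.py
```

```text
((510.78057861328125, -166.35235595703125), (39.591007232666016, 94.79779052734375), 67.66787719726562) [[459.3999938964844, -166.6999969482422], [547.0999755859375, -202.6999969482422], [562.0999755859375, -166.10000610351562], [474.5, -130.0]]
pix [[227.89999389648438, 71.5], [270.0, 70.80000305175781], [271.5, 171.0], [229.39999389648438, 171.60000610351562]]
156.0
[ 0.57080047 -0.18555127  0.15052004]
```

```bash
python3 - <<'E'
from h import *
y=np.deg2rad(157.7)
go(((.5108,-.1664,.0505),rot(y)),((.5108,-.1664,.0185),rot(y)))
E
```

```text
pos [ 570.8 -185.6  150.5] x [-0.917  0.398 -0.   ] z [-0.    -0.001 -1.   ] F [ 0.4 -0.6  0.4] w 69.6 gf 0.0 t 18.6 q [ 0.72  0.3  -0.53  1.65  0.16  1.23  1.31]
slide [ 62.7  -6.2 100. ] rot [-0.001  0.    -0.02 ] rows>= 2.4
slide [ 0. -0. 32.] rot [0. 0. 0.] rows>= 0.6
```

Request:
send_rows([
  {"claw": 0.6,"slide": [20,-2,15],"delta_rot": [0,0,-0.02]},
  {"claw": 0.6,"slide": [40,-4,40],"delta_rot": [0,0,-0.02]},
  {"claw": 0.6,"slide": [58,-6,65],"delta_rot": [0,0,-0.02]},
  {"claw": 0.6,"slide": [63,-6,85],"delta_rot": [0,0,-0.02]},
  {"claw": 0.6,"slide": [63,-6,85],"delta_rot": [0,0,-0.02]},
])

```text
time: 19.1
position: [0.5076, -0.1647, 0.0627]
tool_rot: [-0.606, -3.077, -0.0]
ft_force: [1.1, 0.6, -0.7]
grip_width: 0.801
grip_force: 0.0
```

Request:
send_rows([
  {"claw": 0.6,"slide": [0,0,0],"delta_rot": [0,0,0]},
  {"claw": 0.6,"slide": [0,0,0],"delta_rot": [0,0,0]},
])

```text
time: 19.3
position: [0.5126, -0.1651, 0.0667]
tool_rot: [0.605, 3.08, -0.001]
ft_force: [0.2, -0.1, 0.5]
grip_width: 0.805
grip_force: 0.0
```

```bash
python3 - <<'E'
from h import *
y=np.deg2rad(157.7)
go(((.5108,-.1664,.0185),rot(y)))
E
```

```text
pos [ 512.6 -165.1   66.7] x [-0.926  0.378 -0.003] z [ 0.003 -0.001 -1.   ] F [ 0.2 -0.1  0.5] w 70.0 gf 0.0 t 19.3 q [ 0.75  0.26 -0.54  1.89  0.15  1.03  1.32]
slide [ 1.3 -1.9 48.2] rot [0.    0.003 0.002] rows>= 1.0
```

Request:
send_rows([
  {"claw": 0.6,"slide": [0,0,15],"delta_rot": [0,0,0]},
  {"claw": 0.6,"slide": [0,0,32],"delta_rot": [0,0,0]},
  {"claw": 0.6,"slide": [0,0,43],"delta_rot": [0,0,0]},
  {"claw": 0.6,"slide": [0,0,47],"delta_rot": [0,0,0]},
  {"claw": 0.6,"slide": [0,0,47],"delta_rot": [0,0,0]},
])

```text
time: 19.8
position: [0.5108, -0.164, 0.0176]
tool_rot: [-0.603, -3.082, -0.001]
ft_force: [0.1, -0.3, -0.1]
grip_width: 0.8
grip_force: 0.0
```

Request:
send_rows([
  {"claw": -1,"slide": [0,0,0],"delta_rot": [0,0,0]},
  {"claw": -1,"slide": [0,0,0],"delta_rot": [0,0,0]},
  {"claw": -1,"slide": [0,0,0],"delta_rot": [0,0,0]},
  {"claw": -1,"slide": [0,0,0],"delta_rot": [0,0,0]},
  {"claw": -1,"slide": [0,0,0],"delta_rot": [0,0,0]},
], grip_force=50)

```text
time: 20.3
position: [0.5112, -0.1647, 0.0186]
tool_rot: [0.604, 3.082, -0.001]
ft_force: [-0.7, -0.7, 0.8]
grip_width: 0.454
grip_force: 50.0
```

```bash
python3 - <<'E'
from h import *
go()
E
```

```text
pos [ 511.2 -164.7   18.6] x [-0.926  0.377 -0.001] z [ 0.    -0.001 -1.   ] F [-0.7 -0.7  0.8] w 39.5 gf 50.00039041042328 t 20.3 q [ 0.73  0.32 -0.53  1.93  0.2   0.94  1.29]
```

```bash
python3 - <<'E'
from h import *
s=ctrl.get_state();p=s['position'];r=R.from_rotvec(s['tool_rot'])
a=np.pi+JY
t=jig([-.012,-.012,0]);print(t)
p1=p+[0,0,.13];p2=np.array([*t[:2],.1486]);
for g in[(p1,r),((p1+p2)/2,rot(np.deg2rad(163.2))),(p2,rot(a))]:
    print(delta(p,r,*g),np.round(g[0],3));p,r=g
E
```

```text
[0.58278336 0.11488084 0.        ]
(array([-1.0e-01, -1.0e-01, -1.3e+02]), array([0., 0., 0.])) [ 0.511 -0.165  0.149]
(array([ 1.96e+01,  1.43e+02, -1.00e-01]), array([-0.001,  0.001, -0.094])) [ 0.547 -0.025  0.149]
(array([  6.1, 144.2,   0. ]), array([ 0.   ,  0.   , -0.096])) [0.583 0.115 0.149]
```

Request:
send_rows([
  {"claw": -1,"slide": [0,0,-15],"delta_rot": [0,0,0]},
  {"claw": -1,"slide": [0,0,-45],"delta_rot": [0,0,0]},
  {"claw": -1,"slide": [0,0,-80],"delta_rot": [0,0,0]},
  {"claw": -1,"slide": [0,0,-115],"delta_rot": [0,0,0]},
  {"claw": -1,"slide": [0,0,-130],"delta_rot": [0,0,0]},
])

```text
time: 20.8
position: [0.513, -0.1643, 0.1525]
tool_rot: [0.602, 3.077, -0.002]
ft_force: [1.1, 0.4, -1.5]
grip_width: 0.455
grip_force: 50.0
```

Request:
send_rows([
  {"claw": -1,"slide": [3,25,0],"delta_rot": [0,0,-0.018]},
  {"claw": -1,"slide": [7,54,0],"delta_rot": [0,0,-0.036]},
  {"claw": -1,"slide": [11,83,0],"delta_rot": [0,0,-0.055]},
  {"claw": -1,"slide": [15,113,0],"delta_rot": [0,0,-0.075]},
  {"claw": -1,"slide": [20,143,0],"delta_rot": [0,0,-0.094]},
])

```text
time: 21.3
position: [0.5462, -0.0231, 0.1478]
tool_rot: [-0.457, -3.107, 0.0]
ft_force: [0.5, 0.7, -1.2]
grip_width: 0.455
grip_force: 50.0
```

Request:
send_rows([
  {"claw": -1,"slide": [1,30,0],"delta_rot": [0,0,-0.02]},
  {"claw": -1,"slide": [3,65,0],"delta_rot": [0,0,-0.045]},
  {"claw": -1,"slide": [4,100,0],"delta_rot": [0,0,-0.07]},
  {"claw": -1,"slide": [5,130,0],"delta_rot": [0,0,-0.09]},
  {"claw": -1,"slide": [6,144,0],"delta_rot": [0,0,-0.096]},
])

```text
time: 21.8
position: [0.5818, 0.1192, 0.1479]
tool_rot: [-0.301, -3.126, -0.003]
ft_force: [-0.7, 0.9, -1.6]
grip_width: 0.457
grip_force: 50.0
```

Request:
send_rows([
  {"claw": -1,"slide": [0,0,25],"delta_rot": [0,0,0]},
  {"claw": -1,"slide": [0,0,55],"delta_rot": [0,0,0]},
  {"claw": -1,"slide": [0,0,75],"delta_rot": [0,0,0]},
  {"claw": -1,"slide": [0,0,85],"delta_rot": [0,0,0]},
  {"claw": -1,"slide": [0,0,85],"delta_rot": [0,0,0]},
])

```text
time: 22.3
position: [0.5811, 0.1143, 0.0616]
tool_rot: [-0.31, -3.123, 0.002]
ft_force: [0.4, 0.2, -1.1]
grip_width: 0.454
grip_force: 50.0
```

Request:
send_rows([
  {"claw": -1,"slide": [0,0,0],"delta_rot": [0,0,0]},
  {"claw": -1,"slide": [0,0,0],"delta_rot": [0,0,0]},
])

```text
time: 22.5
position: [0.5834, 0.1155, 0.0647]
tool_rot: [0.309, 3.124, 0.001]
ft_force: [-0.3, 0.6, -0.8]
grip_width: 0.456
grip_force: 50.0
```

```bash
python3 - <<'E'
from h import *
import pickle
d=img('wrist'); s=img('side');t=img('top'); pickle.dump((d,s,t),open('j1.pkl','wb')); go()
q=ctrl.get_state()['position']; print('jig',R.from_euler('z',-JY).apply(q-J0))
for n,x in(('side',s),('top',t)):
    print(n,{k:proj(x,jig(v)).round(1).tolist() for k,v in dict(bodyend=[-.012,.083,.13],bodyend2=[-.012,-.107,.13],leafmid=[.0,.1,.13]).items()})
print({k:proj(d,jig(v)).round(1).tolist() for k,v in dict(pA=[-.1,-.1,.015],pB=[-.1,.1,.015],fl=[-.055,.025,.027],fl2=[-.055,.037,.027],rail=[-.055,-.08,.058]).items()})
u,v=proj(s,jig([0,.04,.1])).astype(int)
a=cv2.resize(s['color'][v-55:v+55,u-55:u+55],(400,400),interpolation=cv2.INTER_CUBIC)
b=cv2.resize(d['color'],(400,300),interpolation=cv2.INTER_AREA)
tu,tv=proj(t,jig([0,.04,.1])).astype(int)
c=cv2.resize(t['color'][tv-25:tv+25,tu-50:tu+50],(400,200),interpolation=cv2.INTER_CUBIC)
R_=np.vstack([b,c]); a=cv2.copyMakeBorder(a,0,100,0,0,cv2.BORDER_CONSTANT)
cv2.imwrite('pics/j1.png',np.hstack([a,R_])); print('side org',u-55,v-55,'top org',tu-50,tv-25)
E
```

```text
pos [583.  115.5  64.3] x [-0.981  0.196 -0.002] z [ 0.002 -0.    -1.   ] F [ 0.4  0.9 -0.6] w 39.7 gf 49.999263882637024 t 22.65 q [ 0.34  0.42 -0.7   1.75  0.3   1.08  0.91]
jig [-0.01190347 -0.01138364  0.06426604]
side {'bodyend': [166.9, 224.4], 'bodyend2': [219.3, 190.2], 'leafmid': [159.5, 225.2]}
top {'bodyend': [177.3, 169.9], 'bodyend2': [235.1, 180.1], 'leafmid': [172.9, 165.4]}
{'pA': [135.6, 93.2], 'pB': [409.6, 92.9], 'fl': [306.5, 157.1], 'fl2': [322.8, 157.1], 'rail': [148.3, 166.2]}
side org 123 165 top org 142 144
```

View pics/j1.png

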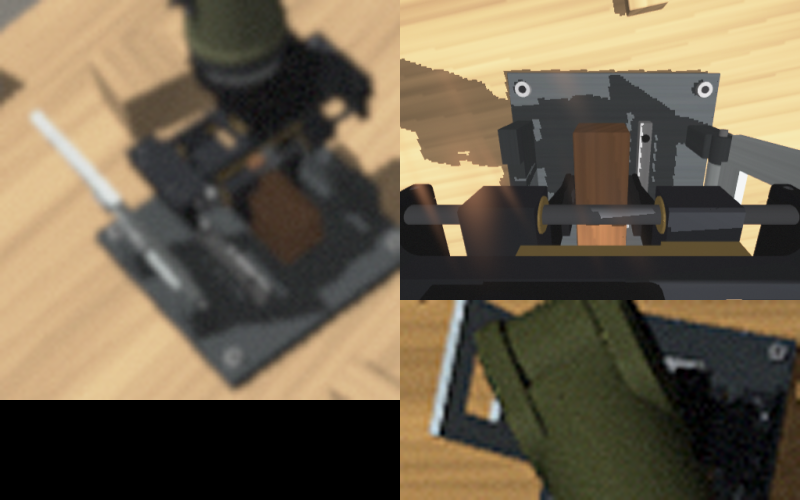

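The side crop shows the block at (290,215) over the base, the opened leaf edge-on from (35,115) to (180,290), and the gripper's end at (130,160), close to but clear of the leaf. The wrist crop's plate corners at (505,72) and (720,72) match my jig pose. I check body-to-leaf clearance numerically.

```bash
python3 - <<'E'
from h import *
import pickle
d,s,t=pickle.load(open('j1.pkl','rb'))
for z in(.12,.13,.14,.15,.16,.18,.2): print(z,[proj(s,jig([x,y,z])).round(0).tolist() for y in (.084,.065) for x in(-.049,.025)])
print('leaf th'); 
for th in(1.7,1.75,1.8,1.85): print(th,[proj(s,jig([x,.085-.18*np.cos(th),.062+.18*np.sin(th)])).round(1).tolist() for x in(-.055,.055)])
# dark silhouette extent in crop
g=cv2.cvtColor(s['color'],cv2.COLOR_BGR2HSV)
m=((g[...,2]<60)).astype(np.uint8)
for v in range(195,232,3): 
    x=np.nonzero(m[v,130:230])[0]+130; print(v,x.min() if len(x) else None, ''.join('#' if k else '.' for k in m[v,135:225]))
E
```

```text
0.12 [[175.0, 235.0], [160.0, 219.0], [180.0, 231.0], [165.0, 216.0]]
0.13 [[174.0, 233.0], [159.0, 217.0], [180.0, 229.0], [165.0, 213.0]]
0.14 [[174.0, 230.0], [159.0, 215.0], [179.0, 227.0], [164.0, 211.0]]
0.15 [[173.0, 228.0], [158.0, 213.0], [179.0, 224.0], [164.0, 209.0]]
0.16 [[173.0, 226.0], [157.0, 210.0], [178.0, 222.0], [163.0, 207.0]]
0.18 [[172.0, 222.0], [156.0, 206.0], [177.0, 218.0], [162.0, 202.0]]
0.2 [[170.0, 217.0], [155.0, 201.0], [176.0, 213.0], [161.0, 198.0]]
leaf th
1.7 [[161.4, 213.7], [138.1, 189.9]]
1.75 [[158.6, 215.9], [135.4, 191.9]]
1.8 [[155.8, 218.2], [132.6, 194.0]]
1.85 [[153.0, 220.6], [130.0, 196.3]]
195 183 ................................................############################..........##..
198 179 ............................................#######....########################...........
201 174 .......................................#######..........#######################...........
204 163 ............................#......############.......########.##############.............
207 165 ..............................###.###..####..####.######........########.#................
210 165 ..............................#####.##################..........#######.......#####.......
213 164 .............................###.########.#######..#########.....######.......#########...
216 166 ...............................##....#..####....############........#####......###########
219 167 ................................######.#####.......#######..............##################
222 170 ...................................##########.......######.................###############
225 173 ......................................#####...........####..................#######.....##
228 176 .........................................##.............###.................###########..#
231 174 .......................................####........#########...............###############
```

Request:
send_rows([
  {"claw": -1,"slide": [0,0,10],"delta_rot": [0,0,0]},
  {"claw": -1,"slide": [0,0,20],"delta_rot": [0,0,0]},
  {"claw": -1,"slide": [0,0,26],"delta_rot": [0,0,0]},
  {"claw": -1,"slide": [0,0,29],"delta_rot": [0,0,0]},
  {"claw": -1,"slide": [0,0,29],"delta_rot": [0,0,0]},
])

```text
time: 23.15
position: [0.582, 0.1155, 0.0339]
tool_rot: [-0.308, -3.126, 0.001]
ft_force: [-0.6, -0.1, -0.9]
grip_width: 0.456
grip_force: 50.0
```

Request:
send_rows([
  {"claw": -1,"slide": [0,0,0],"delta_rot": [0,0,0]},
  {"claw": -1,"slide": [0,0,1],"delta_rot": [0,0,0]},
  {"claw": -1,"slide": [0,0,2],"delta_rot": [0,0,0]},
  {"claw": -1,"slide": [0,0,2],"delta_rot": [0,0,0]},
])

```text
time: 23.55
position: [0.5825, 0.1155, 0.0337]
tool_rot: [0.308, 3.126, -0.001]
ft_force: [-4.9, -0.4, 9.7]
grip_width: 0.454
grip_force: 50.0
```

```bash
python3 - <<'E'
from h import *
go((jig([.002,.005,.0335]),rot(np.pi+JY)))
E
```

```text
pos [582.5 115.5  33.7] x [-0.981  0.195 -0.   ] z [ 0.    -0.001 -1.   ] F [-4.9 -0.4  9.7] w 39.5 gf 50.003129839897156 t 23.55 q [ 0.32  0.45 -0.69  1.77  0.33  1.03  0.89]
slide [-14.5  16.4   0.1] rot [-0.001  0.     0.   ] rows>= 0.4
```

Request:
send_rows([
  {"claw": -1,"slide": [0,0,-1.2],"delta_rot": [0,0,0]},
  {"claw": -1,"slide": [-4,4,-1.2],"delta_rot": [0,0,0]},
  {"claw": -1,"slide": [-8,8,-1.2],"delta_rot": [0,0,0]},
  {"claw": -1,"slide": [-11,12,-1.2],"delta_rot": [0,0,0]},
  {"claw": -1,"slide": [-11,12,-1.2],"delta_rot": [0,0,0]},
])

```text
time: 24.05
position: [0.5966, 0.1257, 0.0337]
tool_rot: [0.308, 3.125, 0.001]
ft_force: [-1.1, -1.3, 3.0]
grip_width: 0.453
grip_force: 50.0
```

Request:
send_rows([
  {"claw": -1,"slide": [0,1,0],"delta_rot": [0,0,0]},
  {"claw": -1,"slide": [0,2,0],"delta_rot": [0,0,0]},
  {"claw": -1,"slide": [0,2,0],"delta_rot": [0,0,0]},
])

```text
time: 24.35
position: [0.5967, 0.1262, 0.0337]
tool_rot: [0.309, 3.125, -0.001]
ft_force: [1.0, -3.3, 4.4]
grip_width: 0.451
grip_force: 50.0
```

Request:
send_rows([
  {"claw": -1,"slide": [0,1,0],"delta_rot": [0,0,0]},
  {"claw": -1,"slide": [0,2,0],"delta_rot": [0,0,0]},
  {"claw": -1,"slide": [0,2,0],"delta_rot": [0,0,0]},
])

```text
time: 24.65
position: [0.5967, 0.1288, 0.0336]
tool_rot: [0.309, 3.125, -0.0]
ft_force: [0.2, -3.2, 6.1]
grip_width: 0.451
grip_force: 50.0
```

```bash
python3 - <<'E'
from h import *
go((jig([.002,.005,.0335]),rot(np.pi+JY)))
s=ctrl.get_state();print('Fjig',R.from_euler('z',-JY).apply(s['ft_force']).round(1),s['torque'])
E
```

```text
pos [596.7 128.8  33.6] x [-0.981  0.196 -0.001] z [ 0.001 -0.    -1.   ] F [ 0.2 -3.2  6.1] w 39.2 gf 50.00154197216034 t 24.65 q [ 0.29  0.48 -0.68  1.73  0.35  1.05  0.87]
slide [-3.1  0.6  0.1] rot [-0.     0.001  0.   ] rows>= 0.1
Fjig [ 0.8 -3.1  6.1] [-0.83702309 -0.20821689 -0.01006083]
```

Request:
send_rows([
  {"claw": -1,"slide": [0,1,0],"delta_rot": [0,0,0]},
  {"claw": -1,"slide": [0,2,0],"delta_rot": [0,0,0]},
  {"claw": -1,"slide": [0,2,0],"delta_rot": [0,0,0]},
])

```text
time: 24.95
position: [0.5967, 0.1295, 0.0337]
tool_rot: [-0.31, -3.126, 0.003]
ft_force: [-2.1, -6.1, 7.3]
grip_width: 0.455
grip_force: 50.0
```

Request:
send_rows([
  {"claw": -1,"slide": [-1,0,0],"delta_rot": [0,0,0]},
  {"claw": -1,"slide": [-2,0,0],"delta_rot": [0,0,0]},
  {"claw": -1,"slide": [-2,0,0],"delta_rot": [0,0,0]},
])

```text
time: 25.25
position: [0.5967, 0.1295, 0.0337]
tool_rot: [-0.309, -3.122, 0.005]
ft_force: [-6.1, -6.6, 11.2]
grip_width: 0.455
grip_force: 50.0
```

Request:
send_rows([
  {"claw": -1,"slide": [-1,0,0],"delta_rot": [0,0,0]},
  {"claw": -1,"slide": [-2,0,0],"delta_rot": [0,0,0]},
  {"claw": -1,"slide": [-2,0,0],"delta_rot": [0,0,0]},
])

```text
time: 25.55
position: [0.5967, 0.1295, 0.0336]
tool_rot: [-0.308, -3.119, 0.006]
ft_force: [-12.1, -5.5, 15.6]
grip_width: 0.46
grip_force: 50.0
```

```bash
python3 - <<'E'
from h import *
go((jig([.002,.005,.0335]),rot(np.pi+JY)))
s=ctrl.get_state();print('Fjig',R.from_euler('z',-JY).apply(s['ft_force']).round(1),s['torque'])
E
```

```text
pos [596.7 129.5  33.6] x [-0.981  0.196  0.007] z [-0.008 -0.003 -1.   ] F [-12.1  -5.5  15.6] w 40.0 gf 50.01242995262146 t 25.55 q [ 0.29  0.49 -0.68  1.72  0.35  1.06  0.86]
slide [-3.2 -0.   0.1] rot [-0.004 -0.007 -0.   ] rows>= 0.1
Fjig [-10.8  -7.8  15.6] [-1.2085296   2.20611304 -0.09131988]
```

Request:
send_rows([
  {"claw": -1,"slide": [0,0,-1],"delta_rot": [0,0,0]},
  {"claw": -1,"slide": [0,0,-2],"delta_rot": [0,0,0]},
  {"claw": -1,"slide": [0,0,-2],"delta_rot": [0,0,0]},
  {"claw": -1,"slide": [0,0,-2],"delta_rot": [0,0,0]},
])

```text
time: 25.95
position: [0.597, 0.1294, 0.0339]
tool_rot: [-0.308, -3.119, 0.004]
ft_force: [-6.3, -5.3, 4.6]
grip_width: 0.453
grip_force: 50.0
```

```bash
python3 - <<'E'
from h import *
import pickle
go((jig([.002,.005,.0335]),rot(np.pi+JY)))
s=ctrl.get_state();print('Fjig',R.from_euler('z',-JY).apply(s['ft_force']).round(1),s['torque'])
d=img('wrist'); pickle.dump(d,open('f1.pkl','wb'))
# visible -x end of block: predicted top edge if home
for dx in(0,-.004): print(dx,[proj(d,jig([-.046+dx,y,.053])).round(1).tolist() for y in(-.015,.025)])
print('plate',[proj(d,jig([-.1,y,.015])).round(1).tolist() for y in(-.1,.1)],'fence',[proj(d,jig([-.055,y,.027])).round(1).tolist() for y in(.025,.037)])
g=cv2.cvtColor(d['color'],cv2.COLOR_BGR2HSV);H,S,V=cv2.split(g)
m=((S>110)&(H<16)&(V>30)).astype(np.uint8)
u=int(proj(d,jig([-.046,.005,.053]))[0]); 
for v in range(120,200,2): print(v,H[v,u],S[v,u],V[v,u],end=' | ')
E
```

```text
pos [597.  129.4  33.9] x [-0.981  0.196  0.007] z [-0.007 -0.002 -1.   ] F [-6.3 -5.3  4.6] w 39.4 gf 50.003074407577515 t 25.95 q [ 0.29  0.49 -0.68  1.72  0.35  1.06  0.87]
slide [-2.9 -0.1  0.3] rot [-0.003 -0.007  0.   ] rows>= 0.1
Fjig [-5.1 -6.4  4.6] [-0.93406977  1.09433198 -0.06736564]
0 [[220.2, 172.7], [294.1, 172.7]]
-0.004 [[219.9, 165.4], [294.3, 165.4]]
plate [[87.0, 73.3], [411.7, 73.0]] fence [[289.4, 149.1], [308.8, 149.1]]
120 90 9 60 | 122 100 13 60 | 124 105 17 60 | 126 110 13 61 | 128 100 13 59 | 130 100 13 58 | 132 98 18 58 | 134 98 17 60 | 136 108 21 62 | 138 98 17 60 | 140 105 17 59 | 142 110 13 57 | 144 100 13 58 | 146 105 17 60 | 148 90 17 60 | 150 98 17 60 | 152 100 13 60 | 154 105 17 61 | 156 0 0 58 | 158 14 116 75 | 160 13 114 78 | 162 12 114 76 | 164 12 118 82 | 166 12 115 82 | 168 13 118 82 | 170 13 125 98 | 172 13 122 98 | 174 13 124 99 | 176 12 120 100 | 178 12 121 99 | 180 12 120 98 | 182 12 120 98 | 184 12 118 99 | 186 12 118 99 | 188 13 117 98 | 190 13 117 98 | 192 12 120 98 | 194 13 121 99 | 196 13 121 97 | 198 12 118 99 |
```

Request:
send_rows([
  {"claw": -1,"slide": [0,-2,0],"delta_rot": [0,0,0]},
  {"claw": -1,"slide": [0,-4,0],"delta_rot": [0,0,0]},
  {"claw": -1,"slide": [0,-4,0],"delta_rot": [0,0,0]},
])

```text
time: 26.3
position: [0.5987, 0.1273, 0.0346]
tool_rot: [-0.307, -3.125, -0.002]
ft_force: [-1.8, 0.1, -1.9]
grip_width: 0.457
grip_force: 50.0
```

Request:
send_rows([
  {"claw": -1,"slide": [-1,0,0],"delta_rot": [0,0,0]},
  {"claw": -1,"slide": [-2,0,0],"delta_rot": [0,0,0]},
  {"claw": -1,"slide": [-2,0,0],"delta_rot": [0,0,0]},
])

```text
time: 26.6
position: [0.5988, 0.1273, 0.0347]
tool_rot: [-0.306, -3.121, -0.0]
ft_force: [-7.0, 1.5, 0.9]
grip_width: 0.452
grip_force: 50.0
```

```bash
cat > chk.py <<'E'
from h import *
go((jig([.002,.005,.0335]),rot(np.pi+JY)))
s=ctrl.get_state();print('Fjig',R.from_euler('z',-JY).apply(s['ft_force']).round(1),s['torque'].round(2))
d=img('wrist'); V=cv2.cvtColor(d['color'],cv2.COLOR_BGR2GRAY).astype(float)
for y in(-.005,.005,.015):
    u=int(proj(d,jig([-.046,y,.053]))[0]); c=V[150:185,u-3:u+4].mean(1); g=np.diff(c); print('edges',[(150.5+i,round(g[i],0)) for i in np.argsort(-abs(g))[:3]],end=' ')
print('pred home',proj(d,jig([-.046,.005,.053])).round(1),proj(d,jig([-.046,.005,.015])).round(1))
u=int(proj(d,jig([-.1,.0,.015]))[0])
for y in(-.04,.06,.08):
    u=int(proj(d,jig([-.1,y,.015]))[0]); c=V[60:90,u-3:u+4].mean(1);g=np.diff(c); print('plate',y,60.5+np.argmax(abs(g)),proj(d,jig([-.1,y,.015])).round(1),proj(d,jig([-.1,y,0])).round(1),end=' ')
E
python3 chk.py
```

```text
pos [598.8 127.3  34.7] x [-0.981  0.194  0.006] z [-0.006  0.001 -1.   ] F [-7.   1.5  0.9] w 39.3 gf 50.00152945518494 t 26.6 q [ 0.29  0.49 -0.68  1.72  0.34  1.06  0.87]
slide [-0.7  1.7  1.2] rot [-0.    -0.006  0.001] rows>= 0.0
Fjig [-7.2  0.1  0.9] [ 0.38  1.44 -0.06]
edges [(np.float64(169.5), np.float64(6.0)), (np.float64(168.5), np.float64(5.0)), (np.float64(167.5), np.float64(3.0))] edges [(np.float64(169.5), np.float64(7.0)), (np.float64(168.5), np.float64(5.0)), (np.float64(162.5), np.float64(3.0))] edges [(np.float64(169.5), np.float64(7.0)), (np.float64(168.5), np.float64(5.0)), (np.float64(157.5), np.float64(4.0))] pred home [260.4 168.4] [259.9 156.5]
plate -0.04 67.5 [187.1  69.4] [192.5  72.3] plate 0.06 68.5 [349.4  69.5] [342.3  72.4] plate 0.08 66.5 [381.8  69.5] [372.2  72.4]
```

Request:
send_rows([
  {"claw": -1,"slide": [0,1,0],"delta_rot": [0,0,0]},
  {"claw": -1,"slide": [0,2,0],"delta_rot": [0,0,0]},
  {"claw": -1,"slide": [0,3,0],"delta_rot": [0,0,0]},
  {"claw": -1,"slide": [0,4,0],"delta_rot": [0,0,0]},
  {"claw": -1,"slide": [0,4.5,0],"delta_rot": [0,0,0]},
])

```text
time: 27.15
position: [0.599, 0.1284, 0.0341]
tool_rot: [-0.309, -3.119, 0.007]
ft_force: [-8.7, -4.2, 1.6]
grip_width: 0.454
grip_force: 50.0
```

Request:
send_rows([
  {"claw": -1,"slide": [0,0.5,0.5],"delta_rot": [0,0,0]},
  {"claw": -1,"slide": [0,1,1],"delta_rot": [0,0,0]},
  {"claw": -1,"slide": [0,1,1],"delta_rot": [0,0,0]},
  {"claw": -1,"slide": [0,1,1],"delta_rot": [0,0,0]},
])

```text
time: 27.55
position: [0.599, 0.1286, 0.0339]
tool_rot: [-0.31, -3.118, 0.01]
ft_force: [-10.3, -5.6, 7.7]
grip_width: 0.457
grip_force: 50.0
```

```bash
python3 chk.py
```

```text
pos [599.  128.6  33.9] x [-0.98   0.197  0.008] z [-0.009 -0.005 -1.   ] F [-10.3  -5.6   7.7] w 39.7 gf 50.013654828071594 t 27.55 q [ 0.28  0.49 -0.68  1.71  0.35  1.07  0.86]
slide [-0.8  0.4  0.4] rot [-0.007 -0.008 -0.001] rows>= 0.1
Fjig [-9.  -7.5  7.7] [-1.16  2.32 -0.23]
edges [(np.float64(168.5), np.float64(5.0)), (np.float64(169.5), np.float64(5.0)), (np.float64(167.5), np.float64(2.0))] edges [(np.float64(168.5), np.float64(5.0)), (np.float64(169.5), np.float64(5.0)), (np.float64(163.5), np.float64(2.0))] edges [(np.float64(168.5), np.float64(7.0)), (np.float64(169.5), np.float64(6.0)), (np.float64(167.5), np.float64(3.0))] pred home [257.7 168.8] [258.  156.8]
plate -0.04 68.5 [184.7  69.7] [190.5  72.6] plate 0.06 68.5 [347.6  69.2] [340.8  72.2] plate 0.08 66.5 [380.4  69.1] [371.   72.1]
```

Request:
send_rows([
  {"claw": -1,"slide": [1.5,0,-0.5],"delta_rot": [0,0,0]},
  {"claw": -1,"slide": [2.5,1,-1],"delta_rot": [0,0,0]},
  {"claw": -1,"slide": [2.5,2.5,-1],"delta_rot": [0,0,0]},
  {"claw": -1,"slide": [2.5,4,-1],"delta_rot": [0,0,0]},
  {"claw": -1,"slide": [2.5,4,-1],"delta_rot": [0,0,0]},
])

```text
time: 28.1
position: [0.5991, 0.1291, 0.0342]
tool_rot: [-0.312, -3.121, 0.016]
ft_force: [-6.4, -11.7, 2.8]
grip_width: 0.455
grip_force: 50.0
```

```bash
python3 chk.py | head -3
```

```text
pos [599.1 129.1  34.2] x [-0.98   0.198  0.004] z [-0.006 -0.009 -1.   ] F [ -6.4 -11.7   2.8] w 39.6 gf 50.00111997127533 t 28.1 q [ 0.28  0.49 -0.68  1.72  0.35  1.07  0.86]
slide [-0.8 -0.2  0.7] rot [-0.01  -0.004 -0.003] rows>= 0.1
Fjig [ -4.  -12.7   2.8] [-2.06  1.37  0.12]
```

Request:
send_rows([
  {"claw": -1,"slide": [-1,0,0],"delta_rot": [0,0,0]},
  {"claw": -1,"slide": [-2,0,0],"delta_rot": [0,0,0]},
  {"claw": -1,"slide": [-3,0,0],"delta_rot": [0,0,0]},
  {"claw": -1,"slide": [-4,0,0],"delta_rot": [0,0,0]},
  {"claw": -1,"slide": [-4,0,0],"delta_rot": [0,0,0]},
])

```text
time: 28.65
position: [0.5992, 0.1291, 0.0342]
tool_rot: [-0.311, -3.113, 0.018]
ft_force: [-18.1, -11.3, 11.8]
grip_width: 0.451
grip_force: 50.0
```

```bash
python3 chk.py
```

```text
pos [599.2 129.1  34.2] x [-0.98   0.198  0.012] z [-0.014 -0.01  -1.   ] F [-18.1 -11.3  11.8] w 39.2 gf 50.00347137451172 t 28.65 q [ 0.28  0.5  -0.68  1.71  0.35  1.08  0.86]
slide [-0.7 -0.2  0.7] rot [-0.013 -0.012 -0.002] rows>= 0.1
Fjig [-15.5 -14.6  11.8] [-2.04  3.44  0.  ]
edges [(np.float64(168.5), np.float64(5.0)), (np.float64(169.5), np.float64(5.0)), (np.float64(157.5), np.float64(2.0))] edges [(np.float64(168.5), np.float64(6.0)), (np.float64(169.5), np.float64(5.0)), (np.float64(163.5), np.float64(3.0))] edges [(np.float64(168.5), np.float64(7.0)), (np.float64(169.5), np.float64(5.0)), (np.float64(158.5), np.float64(3.0))] pred home [256.3 168.3] [257.2 156.7]
plate -0.04 68.5 [184.2  70. ] [190.1  73. ] plate 0.06 68.5 [346.5  69.2] [339.8  72.3] plate 0.08 66.5 [379.2  69.1] [370.   72.2]
```

Request:
send_rows([
  {"claw": -1,"slide": [0,0,0],"delta_rot": [0,0,0]},
  {"claw": -1,"slide": [0,0,0],"delta_rot": [0,0,0]},
  {"claw": -1,"slide": [0,0,0],"delta_rot": [0,0,0]},
  {"claw": -1,"slide": [0,0,0],"delta_rot": [0,0,0]},
  {"claw": -1,"slide": [0,0,0],"delta_rot": [0,0,0]},
])

```text
time: 29.2
position: [0.5991, 0.1292, 0.0342]
tool_rot: [-0.311, -3.113, 0.018]
ft_force: [-16.9, -11.1, 10.9]
grip_width: 0.455
grip_force: 50.0
```

```bash
python3 chk.py | head -3; python3 - <<'E'
from h import *
t=img('side'); g=cv2.cvtColor(t['color'],cv2.COLOR_BGR2HSV); m=((g[...,1]<70)&(g[...,2]>75)).astype(np.uint8)
m[:,:100]=0;m[:,185:]=0;m[:180]=0;m[260:]=0
ys,xs=np.nonzero(m);print('leaf side min u,v',xs.min(),ys.min(),'(was 131,195 ; 1.6 rad -> 142,185)')
T=img('top'); g=cv2.cvtColor(T['color'],cv2.COLOR_BGR2HSV); m=((g[...,1]<60)&(g[...,2]>90)).astype(np.uint8)
m[:214]=0;m[246:]=0;m[:,:330]=0;m[:,356:]=0; ys,xs=np.nonzero(m);print('blade',onz(T,xs.mean(),ys.mean(),.012),len(xs))
E
```

```text
pos [599.1 129.2  34.2] x [-0.98   0.198  0.012] z [-0.014 -0.01  -1.   ] F [-16.9 -11.1  10.9] w 39.6 gf 50.00342667102814 t 29.2 q [ 0.28  0.5  -0.68  1.71  0.35  1.08  0.86]
slide [-0.8 -0.2  0.7] rot [-0.013 -0.012 -0.002] rows>= 0.1
Fjig [-14.4 -14.1  10.9] [-2.04  3.42 -0.06]
leaf side min u,v 100 180 (was 131,195 ; 1.6 rad -> 142,185)
blade [ 0.3913768  -0.34290725  0.012     ] 180
```

```bash
python3 -c "
from bench import ctrl
print(ctrl.close_job())"
```

```text
the job is handed in; nothing more can be done
None
```

I handed the job in; the interface gave no verdict. By my measurements, the leaf stood at about 1.8 rad after levering (my later re-check was unusable). The scraper is back on the bench, and the block is held in the corner at 50 N grip, with about 14 N pushed towards each fence and the tool tilted about 0.017 rad.

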